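# Lift the retaining ring off the carousel hub

## Robot

A 7-joint arm with a two-finger parallel gripper is mounted at the origin on the work surface. World frame = base frame: x ahead of the robot, y to its left, z up, the work surface at z = 0. Lengths are in mm, angles in rad, forces in N, time in s.
With the tool pointing down it reaches from about 350 to 775 mm from the base axis. Payload 3.1 kg.
Tool frame: the origin (TCP) lies at the centre of the arm's flange, where the gripper is bolted on; the fingertips stand 173 mm ahead of it and the grasp point (between the pads) lies bot.hold_point_z ahead of it (bot.hold_point_z is the distance from the TCP to the grasp point, in mm); z points along the fingers, y is the direction in which the jaws open and shut (so a half turn about z gives the same grasp; the last joint's range is limited). The gripper opens to 85 mm and grips with 20 to 120 N. Pads are 22 mm wide; open, the fingers measure 114 mm over their backs; the gripper's body (76 mm by 85 mm) begins 54 mm behind the grasp point. The pads swing forward as they close: fully open they stand 13 mm farther back than shut.
Start: joints at [1.266, 0.311, 0.014, 1.512, -0.004, 1.319, -0.027], TCP at [142.917, -531.119, 404.704] pointing down, gripper open.
Joint ranges: [-2.7, 2.7], [-0.3, 1.91], [-1.27, 1.3], [0.12, 2.57], [-1.44, 4.58], [0.2, 2.03], [-3.05, 3.05]. Speed limits (rad/s): [2.79, 2.79, 3.14, 3.14, 3.14, 3.14, 3.14].

## Interface

Orientations are given as a unit quaternion [x, y, z, w].
In Python, from plant import status, camera, camera_params, job_done, nets, bot gives the robot as it stands.
- The arm moves only by the tool send_rows, never from a script. Its argument "rows" is a list of rows, each a list of 7 numbers: the closure, from 0 (fully open) to 1 (shut), then the shift along the tool's x, y, z in cm, then the turn, a rotation vector about the tool's x, y, z in rad. A call has 1 to 8 rows; each row shifts and turns the commanded pose from where the row before left it, along the tool's axes as they then stand; what a row does not reach is not made up. A row lasts 1/12 s, in which the tool goes at most 41.7 mm and 7.16 degrees, less where a joint would pass 70% of its speed; a pose out of reach is approached as far as the arm can. A call with a gripper value outside its range is refused whole. The fingers move at their own pace and stop on an object; "force" is the grip in N (left out, the last holds). Time passes only in rows, so rows that do not move let the fingers close. It gives the time, the measured TCP pose, the force and the opening at its end, in the units of the state.
- status.get_obs(): the state, without advancing time (a new reading comes with each control period).
- camera(name): name is "scene" or "top" or "wrist"; returns the picture (384x512x3 uint8, red, green, blue); there is no depth.
- camera_params(name): a dict with "fx", "fy", "cx", "cy" (pixels), "rvec" (rotation vector, rad) and "tvec" (3), from world to camera coordinates, as OpenCV has them; the wrist camera has in their place "hand_eye" (4x4, takes a point from camera to tool coordinates, whose origin is the TCP and whose axes are the flange's). Camera axes: x right, y down, z forward; pixel columns grow to the right and rows downward; lengths in mm; the calibration is good to about 2 mm. A picture is of the moment at which its call begins: read the wrist's pose just before it. camera_params takes no time and is no camera call.
- job_done(): hands the job in, once; it reports no verdict.
Trained networks look in the newest picture that a camera, given by its name, has taken for a name from the list of things; names that differ only in an ending like _2 or _b are one class to them, and where a whole thing is asked for, a point or a joint stands for the part that bears it (a point fixed in the world has none). Each returns a list of dicts, best first, with "score" (0 to 1); they miss things now and then, are a little off and sometimes report something else, mostly with a low value. They report only what shows in the picture. A call takes as long as a camera call. They do not tell look-alikes from the thing itself.
- nets.recognise(target, camera): "extent" ([centre column, centre row, width, height] in pixels, round what is visible of it).
- nets.pinpoint(target, camera): "centre" ([column, row] in pixels: a listed point, or the origin of a listed thing).
The state is a dict: "time_s": time; "joint_pos": joint angles; "joint_velocities": joint speeds; "joint_efforts": joint torques, N m; "ee_pos": TCP position; "ee_rot": TCP orientation; "contact_force": force on the tool from outside, world axes, zero at the start; "moment": the same for the moment, N m; "opening": finger opening in mm.
Only numpy, scipy, OpenCV 4.12 (cv2) and the standard library are available. Lean on these libraries where they do the work, as an engineer would, in place of code of your own. Each camera call takes 0.05 s, during which the arm holds its last target.

## Task

Take the pick from its rest and, working gently, slip its toe under the end of the split retaining ring that carries the lug, on the carousel hub, and lift that end out of the groove; do not pull at the ring with the gripper while that end is still in the groove. Then put the pick back in its rest, lift the loose ring off the hub and lay it flat in the square dish (set it down, do not drop it). Leave the other things on the bench where they are.

Things in the scene. Friction and masses are not known exactly. Their poses are not given: they have to be found in the camera images.
- unit: Fixed cream drum, 170 mm across, 46 mm high: drive of a vial carousel. Origin on its axis at bench level, z up. On the axis a steel boss (44 mm diameter, top 65 mm above the bench); on that a hub stub (35 mm diameter in the groove, 28 mm over it; top 79 mm above the bench). The pick must not press on any part of it with more than 20 N.
- unit_deck (a point): On the unit's axis, 57 mm above the bench: lowest level of the deck. The deck is a flat rigid aluminium disc round the boss, 144 mm across, with 16 dark marks. Its real level was set by hand and is reported nowhere: top 57 to 60.5 mm above the bench, i.e. 8 to 4.5 mm under the seated ring. It must be felt for.
- unit_groove (a point): On the unit's axis, at the boss top, the groove's floor. Three small rounded sprung noses stick out of the hub over the ring. The stiff one (6 to 9 N along its slant), 45 degrees from the unit's x towards its y, holds the ring's lug end; it gives way as that end is lifted and jumps back under it. Two weak ones (0.5 N, at 145 and -55 degrees) then keep the ring from sliding about and let go at an upward pull of 2 to 4 N.
- ring: Split retaining ring, dark rigid steel, 40 g: 52 mm outside, 36 mm inside diameter, 4 mm thick. Origin at its centre, underside; z up, x to the middle of the split. Seated: flat, underside 65 mm above the bench. After the lug end is out it lies about 0.2 rad askew, lug high, centre about 5 mm up: then best gripped across its outside along the line 135 degrees from its x, fingertips at 65 to 67 mm.
- ring_end (a point): Underside of the lug, 30 mm from the ring's centre. Only the end on the +y side of the split has it: flat, 12 mm wide, pointing outward 28 degrees from the ring's x (towards y), reaching 35 mm from the centre, 13 mm beyond the boss, over the deck. Lifting it takes about 10 N; 8 to 12 mm up the force falls away: the nose has jumped under. Over 16 mm up the ring may jam askew.
- pick: Pick, 90 g, 111 mm tall, upright in its rest. Origin on the shank's axis at the toe's underside, z up. Flat toe 3 mm thick, 8 mm wide, reaching 22 mm from the axis along the pick's +x; shank 8 mm square up to 45 mm; collar 36 (x) by 44 (y) mm from 45 to 51 mm; square grey handle 20 by 20 mm from 51 to 111 mm. Hold it by the handle, just over the collar.
- pick_tip (a point): End of the pick's toe, at its underside: 22 mm from the pick's origin along its +x.
- rest: Fixed white block, 52 mm high, with an upright slot through it in which the pick hangs, its collar on the block's top. Origin at bench level where the pick's axis stands. Block from -31 to 49 mm in x, 64 mm in y; slot from -11 to 29 mm in x, -10 to 10 mm in y. In its rest the pick's toe points along the rest's +x, its origin 7 mm above the bench.
- dish: Fixed square open aluminium dish, 140 by 140 mm outside, walls 4 mm thick and 22 mm high, floor 4 to 5 mm thick. Origin at bench level under its middle.
- vial_a: Small glass vial with black cap, 20 mm across, 34 mm high; a bystander, leave it alone. Origin under its middle.
- vial_b: Small glass vial with black cap, 20 mm across, 34 mm high; a bystander, leave it alone. Origin under its middle.
- nut: Small stepped brass fitting, 18 mm across, 24 mm high; a bystander, leave it alone. Origin under its middle.
- driver: Screwdriver, 180 mm long, lying; a bystander, leave it alone. Origin under its middle.
- solvent: Amber bottle, 72 mm across, 150 mm high; a bystander, leave it alone. Origin under its middle.
- beaker: Glass beaker, 64 mm across, 80 mm high; a bystander, leave it alone. Origin under its middle.
- spare: Small plain steel collar (closed, 28 mm across), not the ring; a bystander, leave it alone. Origin under its middle.
There are look-alikes about, which are no part of the job. Several things have the shape of the dish; the one meant has the colours described above.

How it is judged:
By the outcome, as a careful person would: the job done as asked, in the order asked, and still so for the second after the job is handed in, with the robot touching nothing.
It also fails if it takes over 72 s, if anything falls off the work surface, if the arm or the gripper's body presses on something with over 40 N, if the wrist force passes 120 N, or if a joint passes its speed limit or range.

## Working session

There is one attempt and no reset: what is moved stays moved. The work goes in short steps, Python scripts to look and compute and a tool call to move; the robot and the scene stay as the last step left them, time stands still between calls to the robot, and variables do not carry over. Pictures are saved under pics/ and viewed, and the job is handed in when it is done.

Besides the shell and the picture viewer there is one more tool, called as name(argument=value, ...) on one line, values as JSON. send_rows: Moves the arm, as the interface text tells. Its arguments: {"type":"object","properties":{"rows":{"type":"array","items":{"type":"array","items":{"type":"number"}}},"force":{"type":"number"}},"required":["rows"]}

```bash
ls; mkdir -p pics; python3 - <<'E'
from plant import status,camera,camera_params,nets,bot
import cv2
o=status.get_obs();print(o)
print(bot.hold_point_z)
for n in ("scene","top","wrist"):
    im=camera(n);cv2.imwrite(f"pics/{n}0.png",im[:,:,::-1]);print(n,camera_params(n))
E
```

```text
pics
{'time_s': 0.0, 'joint_pos': array([ 1.26633461,  0.31175029,  0.01400143,  1.51310258, -0.00439993,
        1.31918473, -0.02720713]), 'joint_velocities': array([-5.58632405e-04,  1.32742572e-03, -5.75043216e-04,  2.14412367e-05,
        4.61956975e-04,  9.63440976e-04,  6.72274609e-04]), 'joint_efforts': array([ 1.52919883e-04, -3.79916489e+01,  1.46122947e-01, -2.30596858e+01,
        1.23326390e-02,  1.35785443e-02, -5.12949789e-07]), 'ee_pos': array([ 142.79943401, -530.79903778,  403.58869718]), 'ee_rot': array([ 9.91377257e-01,  1.31033116e-01, -2.08289468e-04, -1.18899813e-03]), 'contact_force': array([-0.58648432,  0.28983801,  0.3196564 ]), 'moment': array([ 0.00317442,  0.07308813, -0.02451684]), 'opening': 85.68586777423374}
154.70000000000002
scene {'fx': 403.49059225740893, 'fy': 403.49059225740893, 'cx': 259.38533703823975, 'cy': 190.9599320745151, 'rvec': array([ 1.63018709,  2.1871252 , -0.66888178]), 'tvec': array([ 149.73767192, -384.9686209 , 1290.32876439])}
top {'fx': 358.51600568503864, 'fy': 358.51600568503864, 'cx': 254.0052741148185, 'cy': 189.69558817144218, 'rvec': array([ 2.18580519, -2.20214265,  0.06898322]), 'tvec': array([  8.23250111, 557.36583002, 916.67943945])}
wrist {'fx': 305.44084584885377, 'fy': 305.44084584885377, 'cx': 256.03490508615937, 'cy': 191.53831023419994, 'hand_eye': array([[ 1.20750560e-04, -9.62626412e-01, -2.70832744e-01,
         6.84090108e+01],
       [ 9.99999904e-01,  2.05315832e-06,  4.38551567e-04,
        -9.47656720e-01],
       [-4.21605259e-04, -2.70832771e-01,  9.62626320e-01,
         3.12652465e+01],
       [ 0.00000000e+00,  0.00000000e+00,  0.00000000e+00,
         1.00000000e+00]])}
```

View pics/scene0.png

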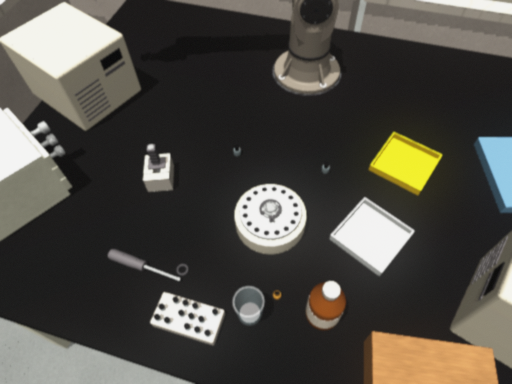

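View pics/top0.png

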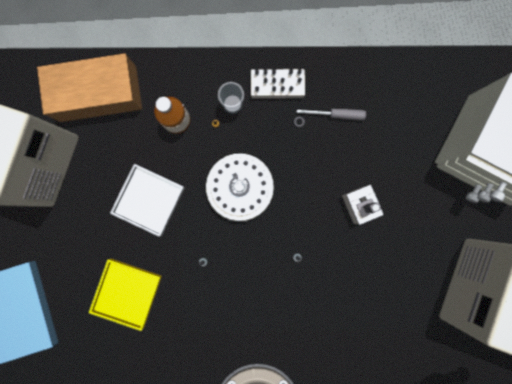

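View pics/wrist0.png

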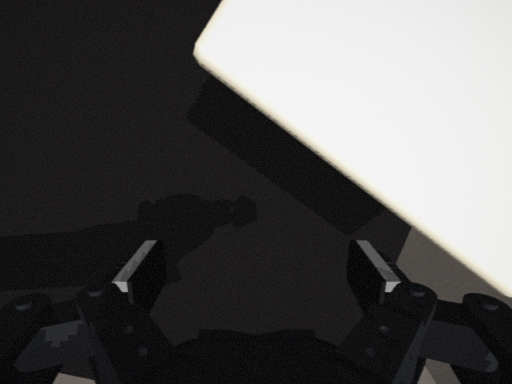

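```bash
cat > h.py <<'E'
import numpy as np, cv2
from scipy.spatial.transform import Rotation as R
from plant import status,camera,camera_params,nets,bot
def pose(name,o=None):
    p=camera_params(name); K=np.array([[p['fx'],0,p['cx']],[0,p['fy'],p['cy']],[0,0,1]])
    if name=='wrist':
        o=o or status.get_obs(); T=np.eye(4);T[:3,:3]=R.from_quat(o['ee_rot']).as_matrix();T[:3,3]=o['ee_pos']
        C=T@np.array(p['hand_eye']); Rw=C[:3,:3].T; t=-Rw@C[:3,3]
    else:
        Rw=R.from_rotvec(p['rvec']).as_matrix(); t=np.array(p['tvec'])
    return K,Rw,t
def ray(P,px):
    K,Rw,t=P; d=Rw.T@np.linalg.solve(K,[px[0],px[1],1]); c=-Rw.T@t; return c,d
def onz(P,px,z):
    c,d=ray(P,px); return c+d*(z-c[2])/d[2]
def proj(P,X):
    K,Rw,t=P; q=K@(Rw@np.asarray(X,float)+t); return q[:2]/q[2]
def tri(obs):
    A=np.zeros((3,3));b=np.zeros(3)
    for P,px in obs:
        c,d=ray(P,px);d=d/np.linalg.norm(d);M=np.eye(3)-np.outer(d,d);A+=M;b+=M@c
    return np.linalg.solve(A,b)
def crop(im,x0,y0,x1,y1,s,fn):
    cv2.imwrite(fn,cv2.resize(im[y0:y1,x0:x1,::-1],None,fx=s,fy=s,interpolation=cv2.INTER_CUBIC))
def tool(o,X):
    "world vector -> tool axes"
    return R.from_quat(o['ee_rot']).inv().apply(X)
E
python3 - <<'E'
from h import *
zs=dict(unit=0,ring=65,ring_end=65,unit_groove=65,pick=7,pick_tip=7,rest=0,dish=0)
it=camera("top");isc=camera("scene")
P={n:pose(n) for n in("top","scene")}
for k,z in zs.items():
    for n in("top","scene"):
        r=nets.pinpoint(k,n)
        print(k,n,[(np.round(q['centre'],1).tolist(),round(q['score'],2),np.round(onz(P[n],q['centre'],z)[:2],1).tolist()) for q in r[:3]])
crop(it,190,140,290,230,8,"pics/t_unit.png")
crop(it,330,170,400,235,8,"pics/t_pick.png")
crop(it,80,150,200,340,3,"pics/t_dish.png")
crop(isc,220,170,320,260,8,"pics/s_unit.png")
print(status.get_obs()['time_s'])
E
```

```text
unit top [([238.2, 188.2], 0.7, [562.6, 45.8]), ([240.4, 186.5], 0.19, [567.1, 40.0])]
unit scene [([272.3, 222.1], 0.8, [561.9, 46.8])]
ring top [([238.6, 186.4], 0.54, [563.0, 42.3])]
ring scene [([271.2, 211.1], 0.46, [569.7, 45.5])]
ring_end top [([233.2, 172.1], 0.75, [598.5, 55.4])]
ring_end scene [([270.1, 208.7], 0.57, [564.2, 41.3]), ([271.7, 222.5], 0.45, [598.2, 54.8])]
unit_groove top [([236.6, 188.4], 0.65, [558.1, 47.2])]
unit_groove scene [([240.6, 153.1], 0.73, [427.2, -76.0]), ([268.7, 210.0], 0.64, [568.5, 39.1])]
pick top [([361.0, 209.1], 0.82, [504.9, -276.2])]
pick scene [([162.6, 173.6], 0.88, [507.0, -269.9])]
pick_tip top [([356.2, 205.8], 0.76, [513.7, -263.8])]
pick_tip scene [([158.7, 183.1], 0.56, [537.8, -266.9]), ([270.3, 206.3], 0.46, [523.9, 30.7]), ([147.4, 268.9], 0.23, [762.6, -191.7])]
rest top [([359.8, 206.6], 0.7, [511.5, -275.3])]
rest scene [([159.4, 172.9], 0.67, [503.0, -282.6])]
dish top [([153.5, 199.2], 0.88, [535.2, 269.6]), ([125.9, 292.1], 0.84, [294.1, 339.1]), ([234.1, 102.9], 0.6, [792.2, 55.7])]
dish scene [([369.2, 236.0], 0.87, [533.0, 279.0]), ([398.9, 166.3], 0.75, [303.5, 324.2]), ([323.2, 312.9], 0.64, [744.5, 211.9])]
1.05
```

View pics/t_unit.png

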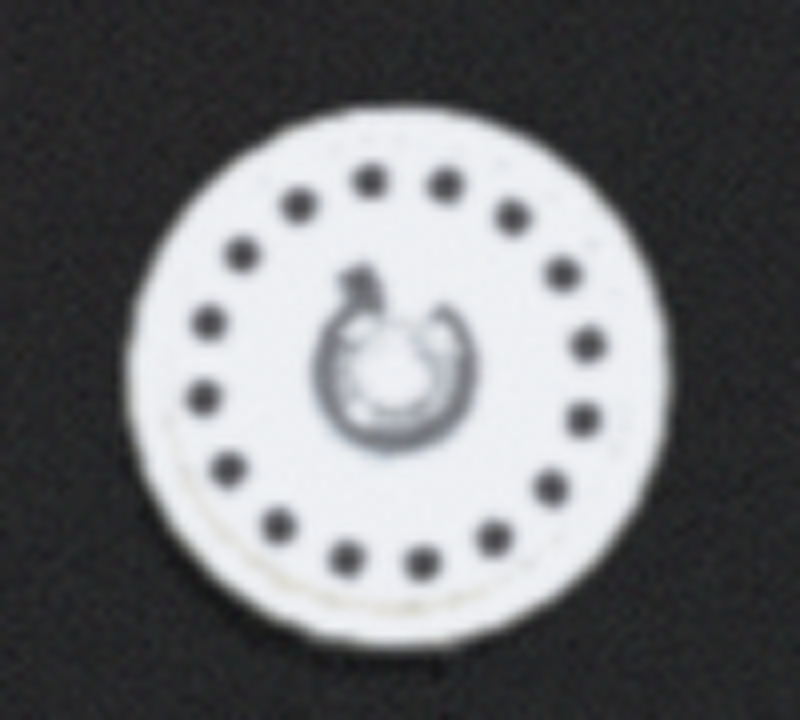

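View pics/t_pick.png

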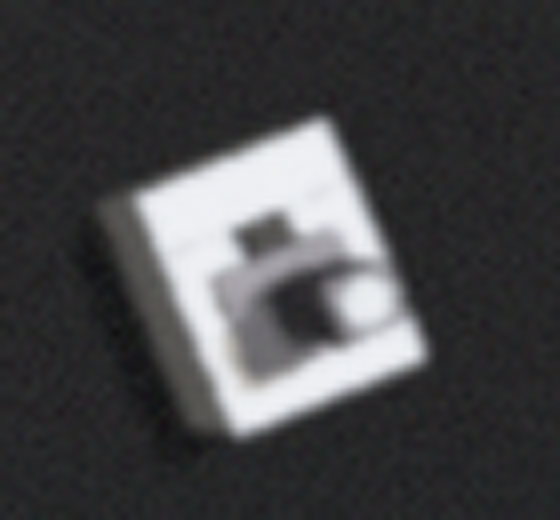

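View pics/t_dish.png

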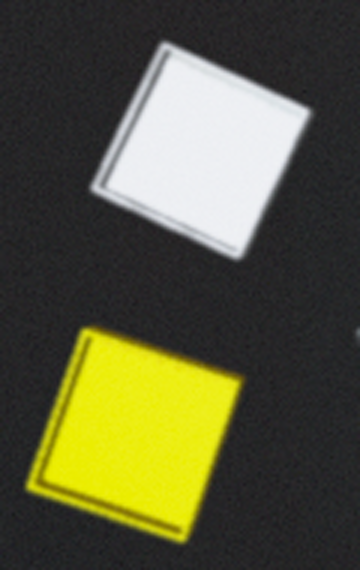

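View pics/s_unit.png

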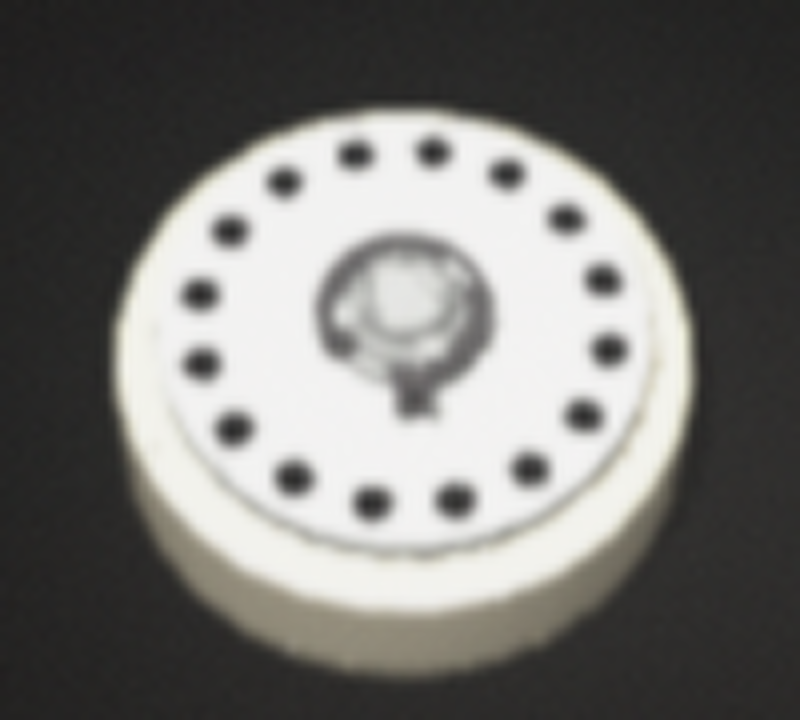

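```bash
python3 - <<'E'
from h import *
it=cv2.imread("pics/top0.png");isc=cv2.imread("pics/scene0.png")
P={n:pose(n) for n in("top","scene")}
c=[np.array(p)/8+np.array([330,170])-0.5+1/16 for p in [(325,118),(430,355),(238,438),(135,190)]]
W=[onz(P['top'],p,52)[:2] for p in c]; print(np.round(W,1))
m=np.mean(W,0); ax=(W[0]-W[1]+W[3]-W[2]);yaw=np.arctan2(ax[1],ax[0]);print('rest',m-9*np.array([np.cos(yaw),np.sin(yaw)]),yaw, [np.linalg.norm(W[i]-W[i-1]) for i in range(4)])
def dots(im,box,n,z):
    x0,y0,x1,y1=box; g=cv2.cvtColor(im,cv2.COLOR_BGR2GRAY)[y0:y1,x0:x1]
    g=cv2.resize(g,None,fx=8,fy=8,interpolation=cv2.INTER_CUBIC)
    _,b=cv2.threshold(g,130,255,cv2.THRESH_BINARY_INV)
    N,l,st,ce=cv2.connectedComponentsWithStats(b)
    pts=[(ce[i]+.5)/8-.5+np.array([x0,y0]) for i in range(1,N) if 300<st[i,4]<1800]
    X=np.array([onz(P[n],p,z)[:2] for p in pts])
    A=np.c_[2*X,np.ones(len(X))];s=np.linalg.lstsq(A,(X**2).sum(1),rcond=None)[0]
    r=np.hypot(*(X-s[:2]).T)
    k=abs(r-np.median(r))<4; X=X[k];A=A[k];s=np.linalg.lstsq(A,(X**2).sum(1),rcond=None)[0]
    print(n,len(X),s[:2],np.sqrt(s[2]+s[0]**2+s[1]**2)); return X
dots(it,(190,140,290,230),'top',58);dots(isc,(220,170,320,260),'scene',58)
# white dish corners
for n,im in(("top",it),("scene",isc)):
    hsv=cv2.cvtColor(im,cv2.COLOR_BGR2HSV)
    b=((hsv[...,2]>100)&(hsv[...,1]<60)).astype(np.uint8)*255
    cs,_=cv2.findContours(b,cv2.RETR_EXTERNAL,cv2.CHAIN_APPROX_NONE)
    for k in cs:
        if 1500<cv2.contourArea(k)<6000:
            r=cv2.minAreaRect(k); print(n,r, onz(P[n],r[0],22))
E
```

```text
[[ 566.7 -287.2]
 [ 492.3 -318.1]
 [ 467.  -257.5]
 [ 544.6 -227.1]]
rest [ 509.30993577 -275.82736455] 0.3830048490932487 [np.float64(64.09285138653381), np.float64(80.5134827577124), np.float64(65.70306162493617), np.float64(83.27795644364744)]
top 16 [564.3883824   41.40720115] 60.21854768362584
scene 16 [563.08222995  40.75642229] 60.15703573038051
top ((146.4422607421875, 199.68106079101562), (56.490421295166016, 56.56578063964844), 25.277719497680664) [533.31467619 281.66264726  22.        ]
top ((239.0, 186.5), (67.0, 68.0), 90.0) [565.64108394  42.86472453  22.        ]
top ((477.5, 137.0), (128.0, 67.0), 90.0) [ 690.85955176 -581.50483116   22.        ]
scene ((186.6981201171875, 316.9433898925781), (68.04117584228516, 37.33502197265625), 17.744672775268555) [841.14608327 -59.90642806  22.        ]
scene ((481.0, 312.4999694824219), (108.99998474121094, 59.99999237060547), 90.0) [657.36101576 524.05939905  22.        ]
scene ((371.3399963378906, 233.8800048828125), (65.99999237060547, 58.19999313354492), 36.869895935058594) [538.65492982 280.14633299  22.        ]
scene ((270.0, 218.0), (70.0, 72.0), 90.0) [564.48939233  41.4578356   22.        ]
scene ((35.0, 173.0), (132.0, 70.0), 90.0) [ 607.95232484 -584.35066586   22.        ]
```

send_rows(rows=[[0, 2.38, -3.25, 0, 0, 0, 0], [0, 2.38, -3.25, 0, 0, 0, 0], [0, 2.38, -3.25, 0, 0, 0, 0], [0, 2.38, -3.25, 0, 0, 0, 0], [0, 0, 0, 0, 0, 0, 0.121], [0, 0, 0, 0, 0, 0, 0.121], [0, 0, 0, 0, 0, 0, 0.121], [0, 0, 0, 0, 0, 0, 0.121]])

```text
time_s: 1.72
ee_pos: [201.2, -380.5, 405.0]
ee_rot: [0.994, -0.113, 0.0, 0.0]
contact_force: [-0.7, -0.3, 0.2]
opening: 85.5
```

send_rows(rows=[[0, 0, 0, 0, 0, 0, 0.121], [0, 0, 0, 0, 0, 0, 0.121], [0, 0, 0, 0, 0, 0, 0.121], [0, 0, 0, 0, 0, 0, 0.121], [0, 0, 0, 0, 0, 0, 0.121], [0, 0, 0, 0, 0, 0, 0.121], [0, 0, 0, 0, 0, 0, 0.121], [0, 0, 0, 0, 0, 0, 0.121]])

```text
time_s: 2.38
ee_pos: [201.0, -380.8, 404.8]
ee_rot: [0.827, -0.563, 0.0, 0.0]
contact_force: [0.2, -0.0, -0.4]
opening: 85.5
```

```bash
cat >> h.py <<'E'
def plan(xyz,yaw=None,step=40):
    o=status.get_obs();q=o['ee_rot'];Rm=R.from_quat(q).as_matrix();y0=np.arctan2(Rm[1,0],Rm[0,0])
    d=np.array(xyz,float)-o['ee_pos'];v=tool(o,d);L=np.linalg.norm(d);n=max(1,int(np.ceil(L/step)))
    print('t',round(o['time_s'],2),'pos',o['ee_pos'].round(1),'yaw',y0.round(4),'tilt',Rm[:,2].round(4),'shift cm',(v/10).round(3),'rows',n,'each',(v/10/n).round(3))
    if yaw is not None:
        a=-(yaw-y0);a=(a+np.pi)%(2*np.pi)-np.pi;m=int(np.ceil(abs(a)/.124));print('turn',round(a,4),'rows',m,'each',round(a/max(m,1),4))
E
python3 - <<'E'
from h import *
plan([509,-276,350],-1.186)
E
```

```text
t 2.38 pos [ 201.  -380.8  404.8] yaw -1.1951 tilt [ 1.e-04 -3.e-04 -1.e+00] shift cm [  1.545 -32.495   5.485] rows 9 each [ 0.172 -3.611  0.609]
turn -0.0091 rows 1 each -0.0091
```

send_rows(rows=[[0, 0.19, -4.06, 0.685, 0, 0, 0], [0, 0.19, -4.06, 0.685, 0, 0, 0], [0, 0.19, -4.06, 0.685, 0, 0, 0], [0, 0.19, -4.06, 0.685, 0, 0, 0], [0, 0.19, -4.06, 0.685, 0, 0, 0], [0, 0.19, -4.06, 0.685, 0, 0, 0], [0, 0.19, -4.06, 0.685, 0, 0, 0], [0, 0.19, -4.06, 0.685, 0, 0, -0.009]])

```text
time_s: 3.05
ee_pos: [509.8, -273.2, 349.6]
ee_rot: [0.831, -0.556, 0.0, 0.0]
contact_force: [0.1, -0.5, 0.9]
opening: 85.5
```

send_rows(rows=[[0, 0, 0, 0, 0, 0, 0], [0, 0, 0, 0, 0, 0, 0]])

```text
time_s: 3.22
ee_pos: [510.4, -271.5, 348.5]
ee_rot: [0.833, -0.554, -0.001, -0.001]
contact_force: [-1.1, -0.6, -0.9]
opening: 85.6
```

```bash
python3 - <<'E'
from h import *
o=status.get_obs();print(o['ee_pos'],o['joint_pos'].round(2))
P=pose('wrist',o)
im=camera('wrist');crop(im,0,0,512,384,1.5,"pics/w_rest.png")
for k,z in(("pick",7),("rest",0),("pick_tip",7)):
    print(k,[(np.round(q['centre'],1).tolist(),round(q['score'],2),np.round(onz(P,q['centre'],z)[:2],1).tolist()) for q in nets.pinpoint(k,'wrist')[:3]])
for nm,X in(("handle top",[509,-276,118]),("collar",[509,-276,58]),("rest top",[509,-276,52])): print(nm,proj(P,X)*1.5)
E
```

```text
[ 510.35619647 -271.48057944  348.53401533] [ 0.62  0.42 -0.23  1.51  0.09  1.22 -2.36]
pick [([257.0, 174.7], 0.56, [508.5, -269.8])]
rest [([259.5, 167.5], 0.59, [508.5, -276.6])]
pick_tip [([238.5, 170.7], 0.72, [527.8, -266.3])]
handle top [390.53559632 302.9191126 ]
collar [389.12701668 271.40900721]
rest top [389.01898564 268.99233906]
```

View pics/w_rest.png

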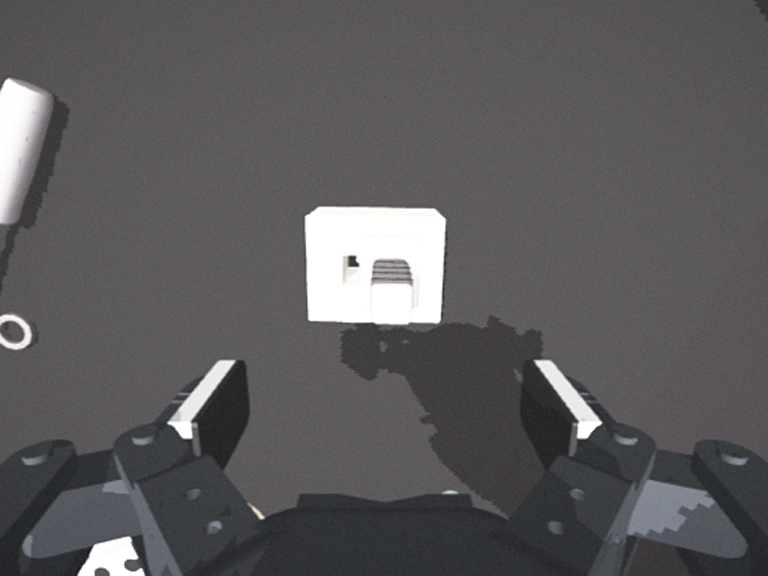

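```bash
python3 - <<'E'
from h import *
plan([509,-276,235],None,20)
E
```

```text
t 3.42 pos [ 506.8 -275.4  350.3] yaw -1.1831 tilt [-4.0e-04 -1.5e-03 -1.0e+00] shift cm [ 0.119 -0.19  11.534] rows 6 each [ 0.02  -0.032  1.922]
```

send_rows(rows=[[0, 0.1, -0.15, 2, 0, 0, 0], [0, 0, 0, 2, 0, 0, 0], [0, 0, 0, 1, 0, 0, 0], [0, 0, 0, 0, 0, 0, 0], [0, 0, 0, 0, 0, 0, 0], [0, 0, 0, 0, 0, 0, 0]])

```text
time_s: 3.92
ee_pos: [510.0, -274.9, 301.2]
ee_rot: [0.831, -0.557, 0.001, -0.0]
contact_force: [0.1, 0.2, 0.2]
opening: 85.0
```

```bash
python3 - <<'E'
from h import *
o=status.get_obs()
P=pose('wrist',o)
im=camera('wrist');crop(im,130,100,386,292,3,"pics/w_rest2.png")
plan([509,-276,235],None,20)
for nm,X in(("handle top",[509,-276,118]),("collar",[509,-276,58]),("rest top",[509,-276,52])): print(nm,(proj(P,X)-[130,100])*3)
E
```

```text
t 3.97 pos [ 510.2 -274.8  301.5] yaw -1.1808 tilt [ 0.0025 -0.0014 -1.    ] shift cm [0.048 0.17  6.645] rows 4 each [0.012 0.042 1.661]
handle top [386.40006942 406.83135697]
collar [384.49835741 306.06265947]
rest top [384.36119484 298.79463303]
```

View pics/w_rest2.png

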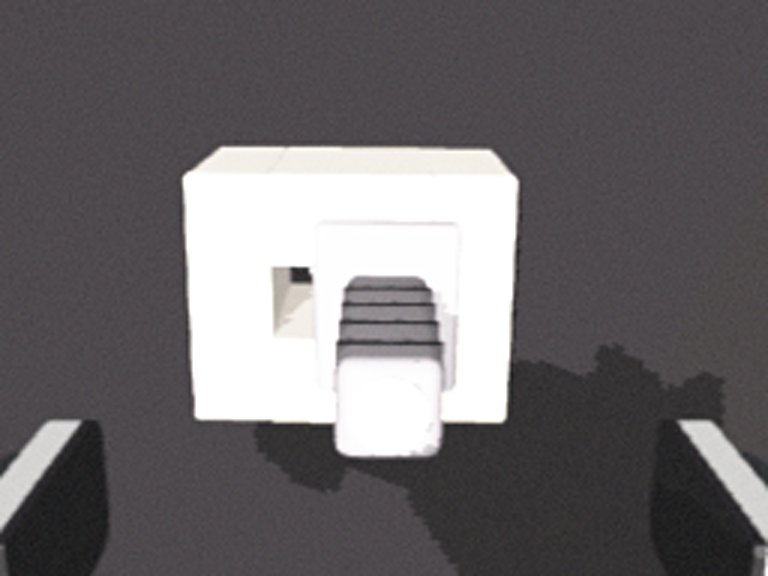

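send_rows(rows=[[0, 0.04, 0.12, 2, 0, 0, 0], [0, 0, 0, 2, 0, 0, 0], [0, 0, 0, 1.6, 0, 0, 0], [0, 0, 0, 1.0, 0, 0, 0], [0, 0, 0, 0, 0, 0, 0], [0, 0, 0, 0, 0, 0, 0], [0, 0, 0, 0, 0, 0, 0]])

```text
time_s: 4.55
ee_pos: [509.7, -275.4, 235.4]
ee_rot: [0.831, -0.556, 0.001, -0.0]
contact_force: [-0.4, 0.5, 1.4]
opening: 85.7
```

```bash
python3 - <<'E'
from h import *
plan([509,-276,235],None,20)
E
```

```text
t 4.55 pos [ 509.7 -275.4  235.4] yaw -1.1801 tilt [ 0.0026 -0.0012 -1.    ] shift cm [0.024 0.089 0.035] rows 1 each [0.024 0.089 0.035]
```

Close on the handle.

send_rows(rows=[[0.9, 0, 0, 0, 0, 0, 0], [0.9, 0, 0, 0, 0, 0, 0], [0.9, 0, 0, 0, 0, 0, 0], [0.9, 0, 0, 0, 0, 0, 0], [0.9, 0, 0, 0, 0, 0, 0], [0.9, 0, 0, 0, 0, 0, 0], [0.9, 0, 0, 0, 0, 0, 0], [0.9, 0, 0, 0, 0, 0, 0]], force=70)

```text
time_s: 5.22
ee_pos: [509.1, -275.2, 234.2]
ee_rot: [0.831, -0.556, 0.0, -0.0]
contact_force: [-0.6, 0.3, 2.2]
opening: 19.4
```

send_rows(rows=[[1, 0, 0, 0, 0, 0, 0], [1, 0, 0, 0, 0, 0, 0], [1, 0, 0, 0, 0, 0, 0], [1, 0, 0, 0, 0, 0, 0]])

```text
time_s: 5.55
ee_pos: [509.1, -275.2, 234.2]
ee_rot: [0.831, -0.556, 0.0, -0.0]
contact_force: [-0.2, -0.1, 2.8]
opening: 19.5
```

```bash
python3 - <<'E'
from h import *
plan([509,-276,235],None,20)
im=camera('wrist');crop(im,130,100,386,292,3,"pics/w_grip.png")
E
```

```text
t 5.55 pos [ 509.1 -275.2  234.2] yaw -1.1802 tilt [ 5.e-04 -3.e-04 -1.e+00] shift cm [ 0.066  0.04  -0.081] rows 1 each [ 0.066  0.04  -0.081]
```

View pics/w_grip.png

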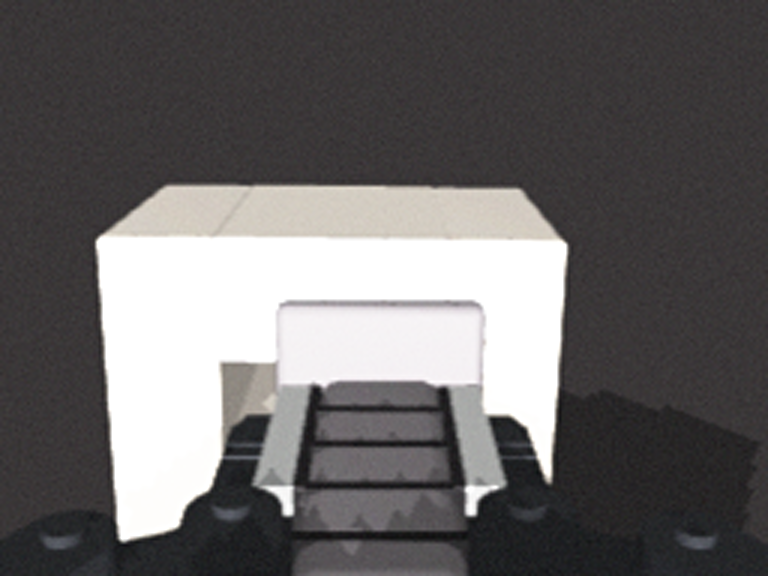

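send_rows(rows=[[1, 0, 0, -0.5, 0, 0, 0], [1, 0, 0, -1, 0, 0, 0], [1, 0, 0, -1.5, 0, 0, 0], [1, 0, 0, -2, 0, 0, 0], [1, 0, 0, -2, 0, 0, 0], [1, 0, 0, -2, 0, 0, 0], [1, 0, 0, -2, 0, 0, 0], [1, 0, 0, -1, 0, 0, 0]])

```text
time_s: 6.27
ee_pos: [509.4, -275.2, 357.0]
ee_rot: [0.831, -0.556, 0.002, -0.0]
contact_force: [1.3, 0.8, -0.8]
opening: 19.6
```

send_rows(rows=[[1, 0, 0, 0, 0, 0, -0.06], [1, 0, 0, 0, 0, 0, -0.12], [1, 0, 0, 0, 0, 0, -0.12], [1, 0, 0, 0, 0, 0, -0.12], [1, 0, 0, 0, 0, 0, -0.12], [1, 0, 0, 0, 0, 0, -0.12], [1, 0, 0, 0, 0, 0, -0.12], [1, 0, 0, 0, 0, 0, -0.12]])

```text
time_s: 6.93
ee_pos: [508.7, -275.0, 353.4]
ee_rot: [0.991, -0.137, -0.001, -0.0]
contact_force: [0.3, -0.5, -1.2]
opening: 19.7
```

send_rows(rows=[[1, 0, 0, 0, 0, 0, -0.12], [1, 0, 0, 0, 0, 0, -0.12], [1, 0, 0, 0, 0, 0, -0.12], [1, 0, 0, 0, 0, 0, -0.12], [1, 0, 0, 0, 0, 0, -0.12], [1, 0, 0, 0, 0, 0, -0.12], [1, 0, 0, 0, 0, 0, -0.12], [1, 0, 0, 0, 0, 0, -0.12]])

```text
time_s: 7.6
ee_pos: [508.6, -275.1, 353.4]
ee_rot: [0.942, 0.336, -0.001, -0.0]
contact_force: [0.3, 0.8, -1.6]
opening: 19.2
```

send_rows(rows=[[1, 0, 0, 0, 0, 0, -0.12], [1, 0, 0, 0, 0, 0, -0.12], [1, 0, 0, 0, 0, 0, -0.12], [1, 0, 0, 0, 0, 0, -0.12], [1, 0, 0, 0, 0, 0, -0.12], [1, 0, 0, 0, 0, 0, -0.12], [1, 0, 0, 0, 0, 0, -0.12], [1, 0, 0, 0, 0, 0, -0.12]])

```text
time_s: 8.27
ee_pos: [508.6, -275.2, 353.4]
ee_rot: [0.68, 0.733, -0.0, -0.001]
contact_force: [0.0, -0.4, -1.0]
opening: 19.5
```

```bash
python3 - <<'E'
from h import *
a=np.radians(21.5);u=np.array([np.cos(a),np.sin(a)])
plan(list(np.array([563.7,41.1])+u*75)+[345],a+np.pi/2,40)
im=camera('wrist');crop(im,130,100,386,292,3,"pics/w_held.png")
print(status.get_obs()['contact_force'],status.get_obs()['joint_pos'].round(2))
E
```

```text
t 8.27 pos [ 508.6 -275.2  353.4] yaw 1.6456 tilt [-1.4e-03  4.0e-04 -1.0e+00] shift cm [33.349 15.025  0.837] rows 10 each [3.335 1.503 0.084]
turn -0.3004 rows 3 each -0.1001
[ 0.27142648 -0.0842319  -0.85209893] [ 1.01  0.52 -0.8   1.49  0.38  1.29  0.25]
```

View pics/w_held.png

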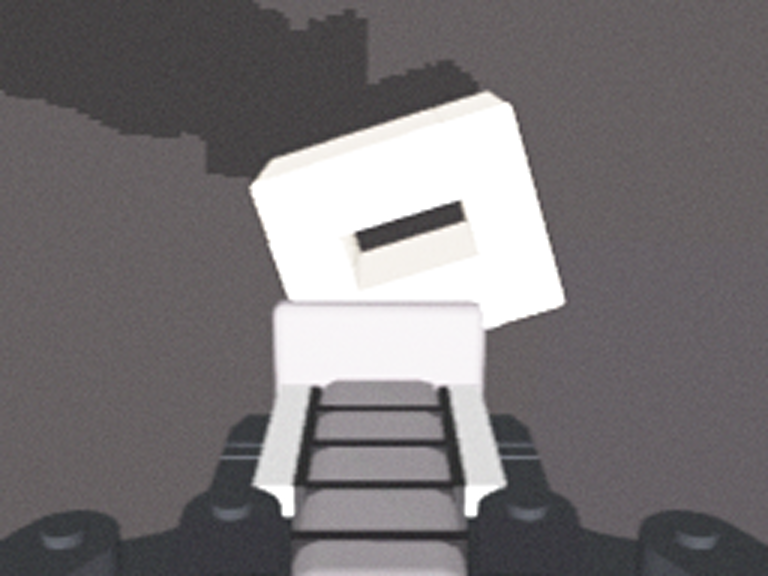

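send_rows(rows=[[1, 2.0, 0.9, 0, 0, 0, 0], [1, 3.6, 1.62, 0, 0, 0, 0], [1, 3.6, 1.62, 0, 0, 0, 0], [1, 3.6, 1.62, 0, 0, 0, 0], [1, 3.6, 1.62, 0, 0, 0, 0], [1, 3.6, 1.62, 0, 0, 0, 0], [1, 3.6, 1.62, 0, 0, 0, 0], [1, 3.6, 1.62, 0, 0, 0, 0]])

```text
time_s: 8.98
ee_pos: [612.5, 6.2, 353.6]
ee_rot: [0.683, 0.73, -0.001, -0.0]
contact_force: [0.7, -0.2, -1.6]
opening: 19.6
```

send_rows(rows=[[1, 3.6, 1.62, 0, 0, 0, 0], [1, 1.5, 0.7, 0, 0, 0, 0], [1, 0, 0, 0, 0, 0, -0.1], [1, 0, 0, 0, 0, 0, -0.1], [1, 0, 0, 0, 0, 0, -0.1], [1, 0, 0, 0, 0, 0, 0], [1, 0, 0, 0, 0, 0, 0], [1, 0, 0, 0, 0, 0, 0]])

```text
time_s: 9.65
ee_pos: [631.9, 56.9, 353.6]
ee_rot: [0.567, 0.824, -0.0, -0.0]
contact_force: [-0.6, 1.0, -0.4]
opening: 19.1
```

```bash
python3 - <<'E'
from h import *
a=np.radians(21.5);u=np.array([np.cos(a),np.sin(a)])
o=status.get_obs();P=pose('wrist',o)
im=camera('wrist');crop(im,0,0,512,384,1.5,"pics/w_unit.png");cv2.imwrite("pics/w_unit_raw.png",im[:,:,::-1])
it=camera('top');crop(it,190,130,300,230,7,"pics/t_unit2.png")
isc=camera('scene');crop(isc,210,100,330,260,4,"pics/s_unit2.png")
print(proj(P,[563.7,41.1,79])*1.5,proj(P,[563.7+u[0]*30,41.1+u[1]*30,69])*1.5)
for k in('ring_end','ring'):
  print(k,[(np.round(q['centre'],1).tolist(),round(q['score'],2),np.round(onz(P,q['centre'],65)[:2],1).tolist()) for q in nets.pinpoint(k,'wrist')[:3]])
plan(list(np.array([563.7,41.1])+u*64)+[320],a+np.pi/2,40)
E
```

```text
[257.83094383 272.12675715] [315.31421425 267.44313612]
ring_end [([210.6, 176.8], 0.59, [591.3, 52.4]), ([191.6, 161.8], 0.38, [571.9, 59.0])]
ring []
t 9.9 pos [631.9  57.  354. ] yaw 1.9388 tilt [ 1.e-04 -2.e-04 -1.e+00] shift cm [ 1.014 -0.536  3.397] rows 1 each [ 1.014 -0.536  3.397]
turn -0.0072 rows 1 each -0.0072
```

View pics/w_unit.png

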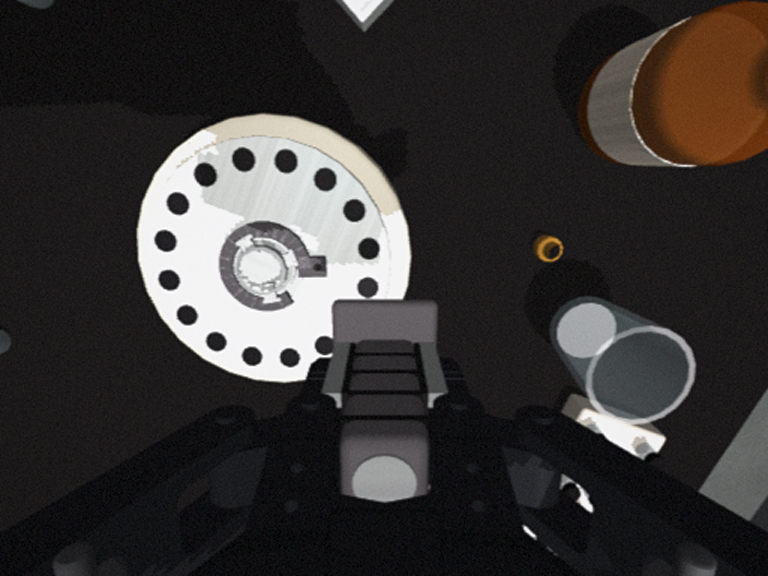

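View pics/s_unit2.png

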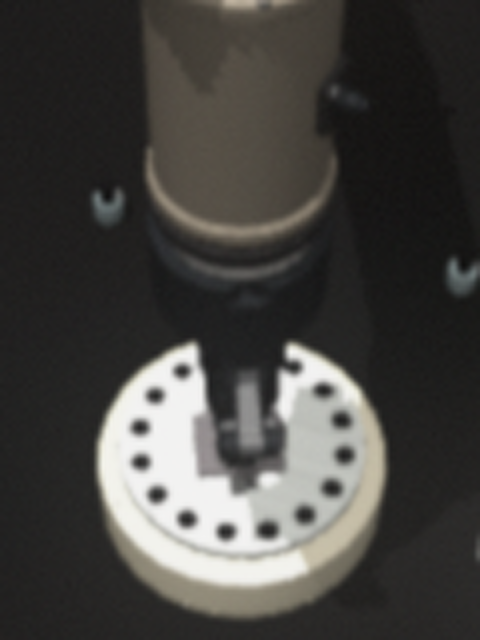

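```bash
python3 - <<'E'
from h import *
o=status.get_obs();P=pose('wrist',o)
T=R.from_quat(o['ee_rot']);pp=lambda v:proj(P,T.apply(v)+o['ee_pos'])*1.5
print('collar top corners',pp([22,-18,176.2]),pp([22,18,176.2]))
for z in(116.2,): print('handle top',[pp([a,b,z]).round() for a in(-10,10) for b in (-10,10)])
im=cv2.imread("pics/w_unit_raw.png")
g=cv2.resize(cv2.cvtColor(im,cv2.COLOR_BGR2GRAY),None,fx=4,fy=4,interpolation=cv2.INTER_CUBIC)
_,b=cv2.threshold(g,70,255,cv2.THRESH_BINARY_INV)
N,l,st,ce=cv2.connectedComponentsWithStats(b)
X=[]
for i in range(1,N):
    if 1000<st[i,4]<4500:
        px=(ce[i]+.5)/4-.5; w=onz(P,px,58)[:2]
        r=np.hypot(*(w-[563.7,41.1]))
        if 50<r<70: X.append(w)
X=np.array(X);A=np.c_[2*X,np.ones(len(X))];s=np.linalg.lstsq(A,(X**2).sum(1),rcond=None)[0]
print(len(X),s[:2],np.sqrt(s[2]+s[0]**2+s[1]**2), np.std(np.hypot(*(X-s[:2]).T)))
crop(im[:,:,::-1],130,130,250,220,6,"pics/w_lug.png")
E
```

```text
collar top corners [330.19926021 306.73586986] [438.43212845 306.75699423]
handle top [array([340., 525.]), array([429., 525.]), array([338., 448.]), array([431., 448.])]
15 [564.0458942   40.83863709] 60.563704640928 0.05530295531653736
```

View pics/w_lug.png

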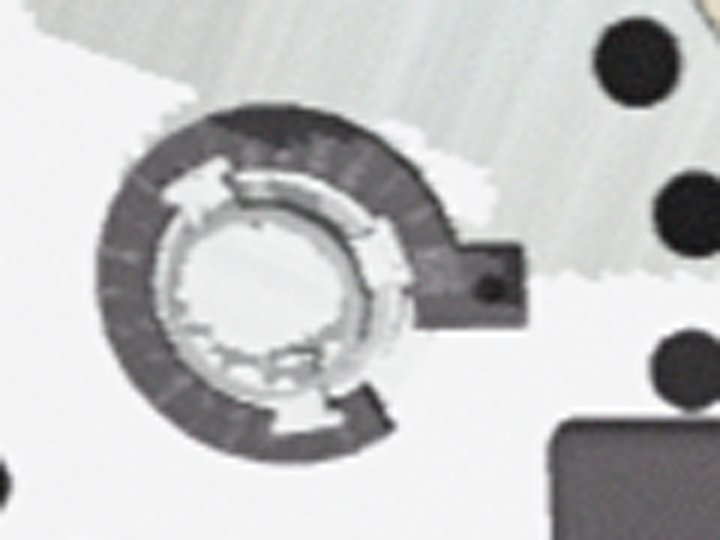

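```bash
python3 - <<'E'
from h import *
o=status.get_obs();P=pose('wrist',o);c=np.array([564,41.])
for p in [(526,243),(526,328),(462,243),(462,328)]:
    w=onz(P,(np.array(p)+.5)/6-.5+130,69)[:2]-c;print(w.round(1),np.hypot(*w).round(1),np.degrees(np.arctan2(w[1],w[0])).round(1))
w=onz(P,(np.array((526,286))+.5)/6-.5+130,69)[:2]-c;a=np.arctan2(w[1],w[0]);print(np.degrees(a),np.hypot(*w))
u=np.array([np.cos(a),np.sin(a)]);v=np.array([-u[1],u[0]])
plan(list(c+u*65-v*1)+[320],a+np.pi/2,40)
E
```

```text
[31.1 19.9] 36.9 32.7
[35.2  8.2] 36.1 13.2
[22.7 16.7] 28.2 36.4
[26.6  5. ] 27.1 10.5
22.99439938029951 35.9961187536831
t 9.9 pos [631.9  57.  354. ] yaw 1.9388 tilt [ 1.e-04 -2.e-04 -1.e+00] shift cm [ 1.064 -0.412  3.397] rows 1 each [ 1.064 -0.412  3.397]
turn -0.0333 rows 1 each -0.0333
```

send_rows(rows=[[1, 1.1, -0.41, 1, 0, 0, -0.016], [1, 0, 0, 2, 0, 0, 0], [1, 0, 0, 1.5, 0, 0, 0], [1, 0, 0, 0.8, 0, 0, 0], [1, 0, 0, 0, 0, 0, 0], [1, 0, 0, 0, 0, 0, 0], [1, 0, 0, 0, 0, 0, 0]])

```text
time_s: 10.48
ee_pos: [624.6, 66.0, 302.0]
ee_rot: [0.559, 0.829, 0.001, 0.001]
contact_force: [0.3, 1.2, -2.2]
opening: 19.3
```

```bash
cat >> h.py <<'E'
A=np.radians(22);U=np.array([np.cos(A),np.sin(A)]);V=np.array([-U[1],U[0]]);C=np.array([564.,41.])
def rel():
    o=status.get_obs();d=o['ee_pos'][:2]-C
    print('r',(d@U).round(2),'v',(d@V).round(2),'z',o['ee_pos'][2].round(2),'F',o['contact_force'].round(2),'M',o['moment'].round(3))
E
python3 - <<'E'
from h import *
rel();plan(list(C+U*65-V*.4)+[300],A+np.pi/2)
P=pose('wrist')
im=camera('wrist');crop(im,0,0,512,384,1.5,"pics/w_low.png")
isc=camera('scene');crop(isc,220,170,320,260,7,"pics/s_low.png")
E
```

```text
r 65.56 v 0.48 z 302.0 F [ 0.26  1.19 -2.16] M [-0.02   0.011  0.023]
t 10.48 pos [624.6  66.  302. ] yaw 1.9553 tilt [ 1.9e-03  6.0e-04 -1.0e+00] shift cm [-0.088 -0.056  0.2  ] rows 1 each [-0.088 -0.056  0.2  ]
turn 0.0005 rows 1 each 0.0005
```

View pics/w_low.png

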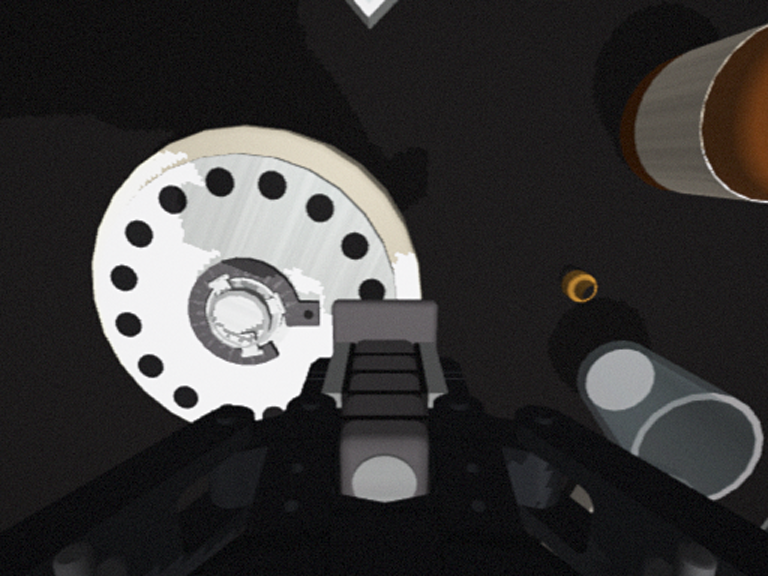

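View pics/s_low.png

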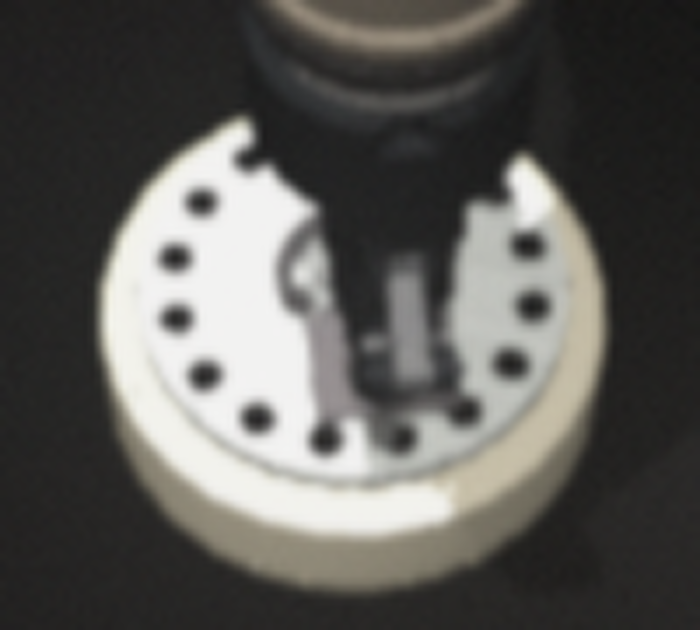

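send_rows(rows=[[1, -0.08, -0.05, 0.3, 0, 0, 0], [1, 0, 0, 0.4, 0, 0, 0], [1, 0, 0, 0.3, 0, 0, 0], [1, 0, 0, 0, 0, 0, 0], [1, 0, 0, 0, 0, 0, 0], [1, 0, 0, 0, 0, 0, 0], [1, 0, 0, 0, 0, 0, 0], [1, 0, 0, 0, 0, 0, 0]])

```text
time_s: 11.25
ee_pos: [624.0, 65.0, 291.0]
ee_rot: [0.559, 0.829, 0.0, 0.0]
contact_force: [-0.1, 0.7, -2.2]
opening: 19.2
```

```bash
python3 - <<'E'
from h import *
rel();plan(list(C+U*65-V*.4)+[288],A+np.pi/2)
P=pose('scene')
for z in (64,110): print(((proj(P,list(C+U*65+V*.6)+[z])-[220,170])*7).round())
isc=camera('scene');crop(isc,220,170,320,260,7,"pics/s_low2.png")
E
```

```text
r 64.66 v -0.19 z 291.04 F [-0.15  0.69 -2.15] M [ 0.031 -0.003  0.03 ]
t 11.25 pos [624.  65. 291.] yaw 1.9559 tilt [ 3.e-04  1.e-04 -1.e+00] shift cm [-0.021  0.034  0.304] rows 1 each [-0.021  0.034  0.304]
turn 0.0012 rows 1 each 0.0012
[373. 446.]
[375. 376.]
```

View pics/s_low2.png

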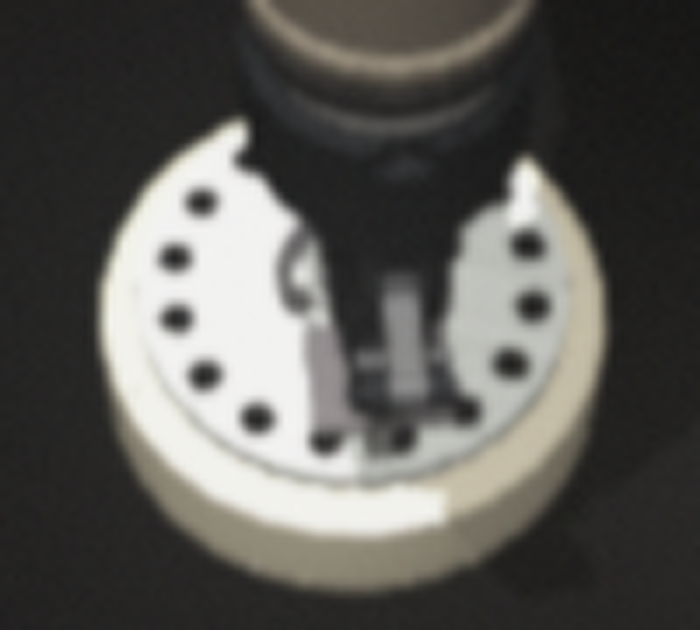

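send_rows(rows=[[1, 0, 0.03, 0.05, 0, 0, 0], [1, 0, 0, 0.05, 0, 0, 0], [1, 0, 0, 0.05, 0, 0, 0], [1, 0, 0, 0.05, 0, 0, 0], [1, 0, 0, 0.0, 0, 0, 0], [1, 0, 0, 0.0, 0, 0, 0]])

```text
time_s: 11.8
ee_pos: [624.2, 65.1, 288.8]
ee_rot: [0.559, 0.829, -0.0, -0.0]
contact_force: [0.1, 0.1, -1.1]
opening: 19.5
```

send_rows(rows=[[1, 0, 0, 0.04, 0, 0, 0], [1, 0, 0, 0.04, 0, 0, 0], [1, 0, 0, 0, 0, 0, 0], [1, 0, 0, 0.0, 0, 0, 0]])

```text
time_s: 12.13
ee_pos: [624.2, 65.1, 288.0]
ee_rot: [0.559, 0.829, -0.0, -0.0]
contact_force: [0.1, -0.4, -1.0]
opening: 19.0
```

send_rows(rows=[[1, 0, 0, 0.04, 0, 0, 0], [1, 0, 0, 0.02, 0, 0, 0], [1, 0, 0, 0, 0, 0, 0], [1, 0, 0, 0.0, 0, 0, 0]])

```text
time_s: 12.47
ee_pos: [624.3, 65.1, 287.7]
ee_rot: [0.559, 0.829, 0.0, 0.0]
contact_force: [-0.2, 0.4, -0.1]
opening: 19.6
```

send_rows(rows=[[1, 0, 0, 0.04, 0, 0, 0], [1, 0, 0, 0.02, 0, 0, 0], [1, 0, 0, 0, 0, 0, 0], [1, 0, 0, 0.0, 0, 0, 0]])

```text
time_s: 12.8
ee_pos: [624.3, 65.2, 287.6]
ee_rot: [0.559, 0.829, 0.0, 0.0]
contact_force: [-1.5, -0.2, 5.3]
opening: 19.4
```

send_rows(rows=[[1, 0, 0, -0.06, 0, 0, 0], [1, 0, 0, -0.05, 0, 0, 0], [1, 0, 0, 0, 0, 0, 0], [1, 0, 0, 0, 0, 0, 0], [1, 0, 0, 0, 0, 0, 0]])

```text
time_s: 13.22
ee_pos: [624.3, 65.1, 287.7]
ee_rot: [0.559, 0.829, 0.0, -0.0]
contact_force: [-1.4, -0.1, 0.8]
opening: 19.3
```

```bash
python3 - <<'E'
from h import *
rel();plan(list(C+U*65-V*.4)+[288.2],A+np.pi/2)
E
```

```text
r 64.95 v -0.27 z 287.66 F [-1.37 -0.07  0.79] M [ 0.03  -0.063 -0.011]
t 13.22 pos [624.3  65.1 287.7] yaw 1.9559 tilt [-0.e+00  1.e-04 -1.e+00] shift cm [-0.013  0.005 -0.054] rows 1 each [-0.013  0.005 -0.054]
turn 0.0011 rows 1 each 0.0011
```

send_rows(rows=[[1, 0, 0, -0.06, 0, 0, 0], [1, 0, 0, 0, 0, 0, 0], [1, 0, 0, 0, 0, 0, 0], [1, 0, 0, 0, 0, 0, 0]])

```text
time_s: 13.55
ee_pos: [624.2, 65.0, 288.2]
ee_rot: [0.559, 0.829, -0.0, -0.0]
contact_force: [0.5, -0.4, -0.8]
opening: 19.1
```

```bash
python3 - <<'E'
from h import *
rel()
E
```

```text
r 64.78 v -0.29 z 288.22 F [ 0.5  -0.36 -0.77] M [-0.035  0.031 -0.01 ]
```

send_rows(rows=[[1, 0, -0.2, 0, 0, 0, 0], [1, 0, -0.2, 0, 0, 0, 0], [1, 0, -0.2, 0, 0, 0, 0], [1, 0, 0, 0, 0, 0, 0], [1, 0, 0, 0, 0, 0, 0]])

```text
time_s: 13.97
ee_pos: [618.6, 62.7, 288.6]
ee_rot: [0.559, 0.829, -0.0, 0.0]
contact_force: [0.8, 0.3, -0.5]
opening: 19.7
```

send_rows(rows=[[1, 0, -0.15, 0, 0, 0, 0], [1, 0, -0.15, 0, 0, 0, 0], [1, 0, 0, 0, 0, 0, 0], [1, 0, 0, 0, 0, 0, 0]])

```text
time_s: 14.3
ee_pos: [615.8, 61.7, 288.6]
ee_rot: [0.559, 0.829, -0.0, 0.0]
contact_force: [0.2, -0.2, -0.8]
opening: 19.5
```

```bash
python3 - <<'E'
from h import *
rel()
E
```

```text
r 55.8 v -0.27 z 288.61 F [ 0.16 -0.19 -0.81] M [ 0.002 -0.07  -0.006]
```

send_rows(rows=[[1, 0, -0.15, 0.03, 0, 0, 0], [1, 0, -0.15, 0, 0, 0, 0], [1, 0, 0, 0, 0, 0, 0], [1, 0, 0, 0, 0, 0, 0]])

```text
time_s: 14.63
ee_pos: [613.1, 60.5, 288.3]
ee_rot: [0.559, 0.829, -0.0, 0.0]
contact_force: [0.0, -0.3, -0.2]
opening: 19.0
```

send_rows(rows=[[1, 0, -0.15, 0, 0, 0, 0], [1, 0, -0.15, 0, 0, 0, 0], [1, 0, 0, 0, 0, 0, 0], [1, 0, 0, 0, 0, 0, 0]])

```text
time_s: 14.97
ee_pos: [610.3, 59.4, 288.3]
ee_rot: [0.559, 0.829, -0.0, 0.0]
contact_force: [0.1, -0.3, -1.1]
opening: 19.4
```

```bash
python3 - <<'E'
from h import *
rel()
im=camera('wrist');crop(im,90,130,350,310,3,"pics/w_under.png")
isc=camera('scene');crop(isc,220,170,320,260,7,"pics/s_under.png")
E
```

```text
r 49.78 v -0.3 z 288.29 F [ 0.07 -0.3  -1.05] M [-0.024 -0.04   0.   ]
```

View pics/w_under.png

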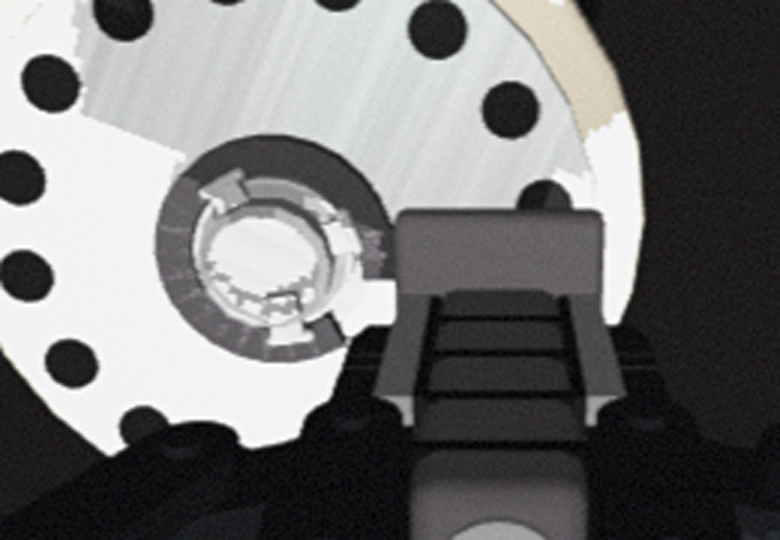

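View pics/s_under.png

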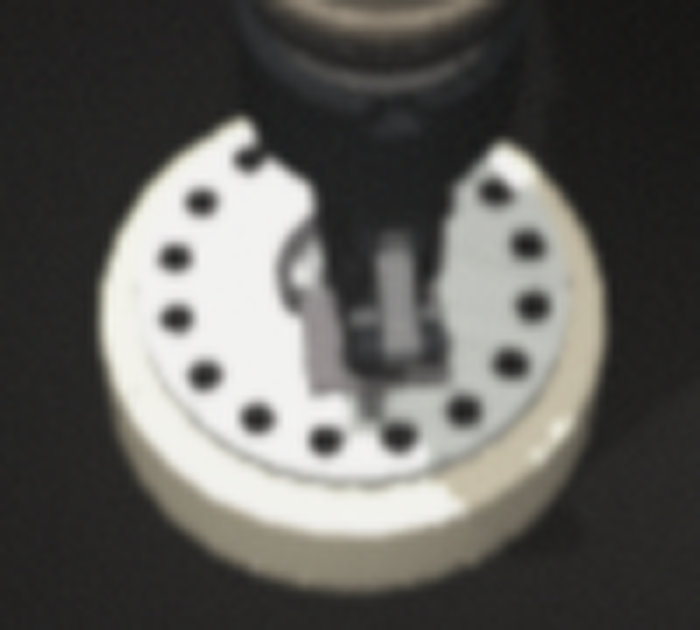

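send_rows(rows=[[1, 0, 0, -0.05, 0, 0, 0], [1, 0, 0, -0.05, 0, 0, 0], [1, 0, 0, -0.05, 0, 0, 0], [1, 0, 0, -0.05, 0, 0, 0], [1, 0, 0, 0, 0, 0, 0], [1, 0, 0, 0, 0, 0, 0]])

```text
time_s: 15.57
ee_pos: [610.4, 59.5, 290.1]
ee_rot: [0.559, 0.829, 0.0, -0.0]
contact_force: [0.8, 0.5, -2.3]
opening: 18.7
```

send_rows(rows=[[1, 0, 0, -0.05, 0, 0, 0], [1, 0, 0, -0.05, 0, 0, 0], [1, 0, 0, -0.05, 0, 0, 0], [1, 0, 0, -0.05, 0, 0, 0], [1, 0, 0, 0, 0, 0, 0], [1, 0, 0, 0, 0, 0, 0]])

```text
time_s: 16.07
ee_pos: [610.4, 59.4, 291.7]
ee_rot: [0.559, 0.829, 0.0, -0.0]
contact_force: [1.3, 2.4, -9.4]
opening: 19.4
```

```bash
python3 - <<'E'
from h import *
rel()
E
```

```text
r 49.89 v -0.28 z 291.73 F [ 1.3   2.41 -9.45] M [ 0.355 -0.801 -0.047]
```

send_rows(rows=[[1, 0, 0, -0.05, 0, 0, 0], [1, 0, 0, -0.05, 0, 0, 0], [1, 0, 0, -0.05, 0, 0, 0], [1, 0, 0, -0.05, 0, 0, 0], [1, 0, 0, 0, 0, 0, 0]])

```text
time_s: 16.48
ee_pos: [610.2, 59.3, 294.9]
ee_rot: [0.559, 0.829, -0.0, 0.0]
contact_force: [0.0, 0.4, -6.3]
opening: 19.1
```

send_rows(rows=[[1, 0, 0, -0.05, 0, 0, 0], [1, 0, 0, -0.05, 0, 0, 0], [1, 0, 0, -0.05, 0, 0, 0], [1, 0, 0, -0.05, 0, 0, 0], [1, 0, 0, 0, 0, 0, 0]])

```text
time_s: 16.9
ee_pos: [610.2, 59.3, 296.4]
ee_rot: [0.559, 0.829, -0.0, -0.0]
contact_force: [-0.1, -0.2, -4.8]
opening: 19.4
```

```bash
python3 - <<'E'
from h import *
rel()
E
```

```text
r 49.72 v -0.32 z 296.4 F [-0.1  -0.24 -4.75] M [-0.083 -0.078  0.005]
```

send_rows(rows=[[1, 0, 0, -0.05, 0, 0, 0], [1, 0, 0, -0.05, 0, 0, 0], [1, 0, 0, -0.05, 0, 0, 0], [1, 0, 0, 0, 0, 0, 0], [1, 0, 0, 0, 0, 0, 0]])

```text
time_s: 17.32
ee_pos: [610.7, 59.9, 298.9]
ee_rot: [0.559, 0.829, 0.001, 0.001]
contact_force: [0.6, 1.0, -0.7]
opening: 19.1
```

```bash
python3 - <<'E'
from h import *
rel()
im=camera('wrist');crop(im,90,130,350,310,3,"pics/w_up1.png")
isc=camera('scene');crop(isc,220,170,320,260,7,"pics/s_up1.png")
E
```

```text
r 50.35 v 0.02 z 298.86 F [ 0.63  0.99 -0.65] M [0.014 0.016 0.005]
```

View pics/w_up1.png

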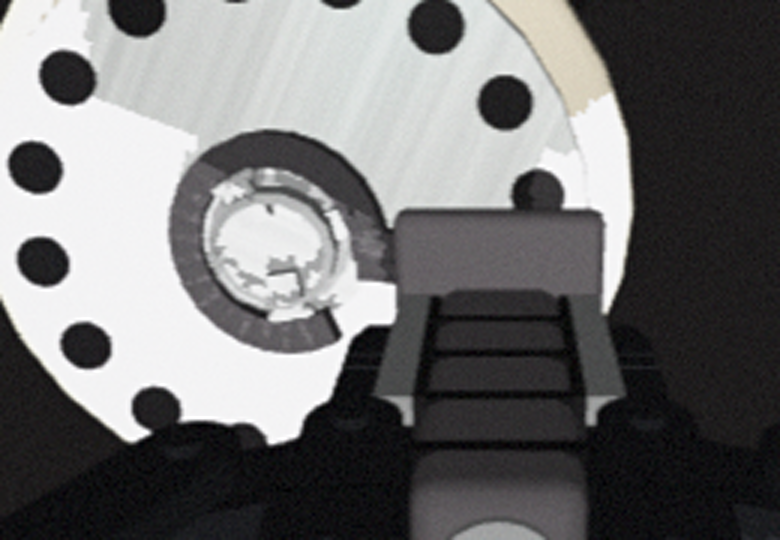

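send_rows(rows=[[1, 0, 0, 0, 0, 0, 0], [1, 0, 0, 0.1, 0, 0, 0], [1, 0, 0, 0.1, 0, 0, 0], [1, 0, 0, 0, 0, 0, 0], [1, 0, 0, 0, 0, 0, 0]])

```text
time_s: 17.83
ee_pos: [610.3, 59.4, 295.6]
ee_rot: [0.559, 0.829, -0.0, -0.0]
contact_force: [-0.5, 0.2, -1.3]
opening: 19.0
```

```bash
python3 - <<'E'
from h import *
rel()
im=camera('wrist');crop(im,90,130,350,310,3,"pics/w_up2.png")
E
```

```text
r 49.83 v -0.28 z 295.62 F [-0.48  0.18 -1.33] M [ 0.024 -0.002  0.033]
```

View pics/w_up2.png

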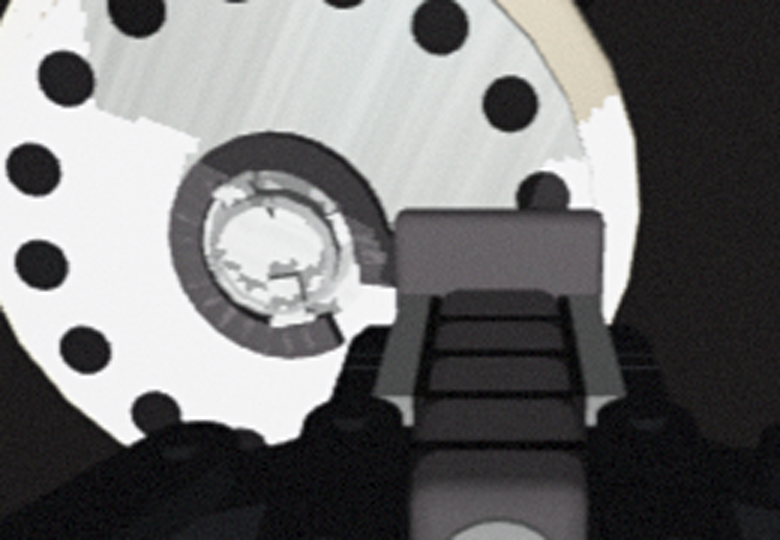

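send_rows(rows=[[1, 0, 0.3, 0, 0, 0, 0], [1, 0, 0.4, 0, 0, 0, 0], [1, 0, 0.6, 0, 0, 0, 0], [1, 0, 0.8, 0, 0, 0, 0], [1, 0, 0.8, -0.3, 0, 0, 0], [1, 0, 0.6, -1.0, 0, 0, 0], [1, 0, 0, -2, 0, 0, 0], [1, 0, 0, -2, 0, 0, 0]])

```text
time_s: 18.55
ee_pos: [643.4, 73.0, 348.2]
ee_rot: [0.559, 0.829, -0.0, -0.001]
contact_force: [0.8, -0.4, 0.4]
opening: 19.1
```

send_rows(rows=[[1, 0, 0, -0.7, 0, 0, 0], [1, 0, 0, 0, 0, 0, 0], [1, 0, 0, 0, 0, 0, 0]])

```text
time_s: 18.8
ee_pos: [643.0, 72.8, 355.5]
ee_rot: [0.559, 0.829, 0.0, 0.0]
contact_force: [-0.7, -0.9, -1.2]
opening: 19.3
```

```bash
python3 - <<'E'
from h import *
rel()
im=camera('wrist');crop(im,90,90,290,240,4,"pics/w_free.png");cv2.imwrite("pics/w_free_raw.png",im[:,:,::-1])
plan([509.1,-275.2,355],-1.18)
E
```

```text
r 85.15 v -0.07 z 355.5 F [-0.73 -0.87 -1.19] M [-0.014  0.027 -0.051]
t 18.85 pos [642.7  72.5 354.6] yaw 1.956 tilt [-1.6e-03 -6.0e-04 -1.0e+00] shift cm [-27.204 -25.445   0.   ] rows 10 each [-2.72  -2.545  0.   ]
turn 3.136 rows 26 each 0.1206
```

View pics/w_free.png

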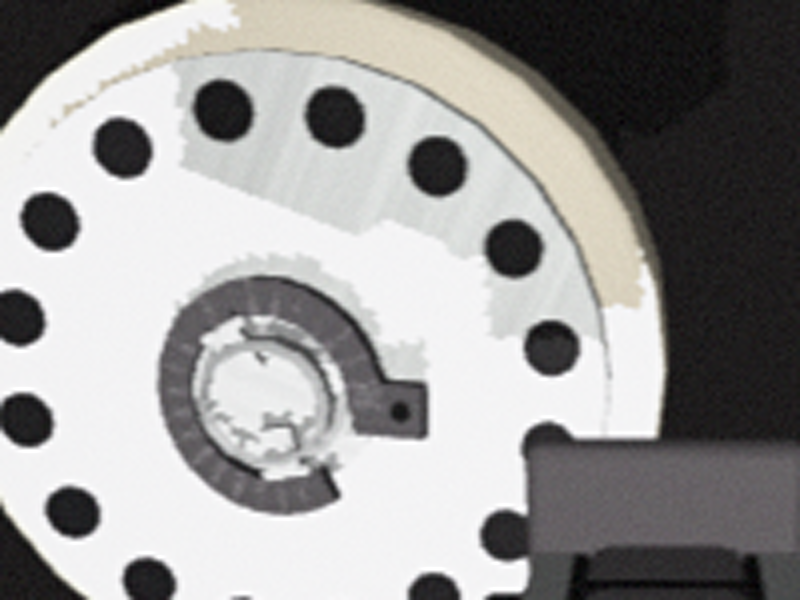

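send_rows(rows=[[1, -1.8, -1.7, 0, 0, 0, 0], [1, -2.8, -2.62, 0, 0, 0, 0], [1, -2.8, -2.62, 0, 0, 0, 0], [1, -2.8, -2.62, 0, 0, 0, 0], [1, -2.8, -2.62, 0, 0, 0, 0], [1, -2.8, -2.62, 0, 0, 0, 0], [1, -2.8, -2.62, 0, 0, 0, 0], [1, -2.8, -2.62, 0, 0, 0, 0]])

```text
time_s: 19.52
ee_pos: [535.8, -202.9, 354.2]
ee_rot: [0.559, 0.829, -0.001, -0.001]
contact_force: [-0.4, -0.2, -1.2]
opening: 19.0
```

send_rows(rows=[[1, -2.8, -2.62, 0, 0, 0, 0], [1, -2.8, -2.62, 0, 0, 0, 0.06], [1, 0, 0, 0, 0, 0, 0.12], [1, 0, 0, 0, 0, 0, 0.12], [1, 0, 0, 0, 0, 0, 0.12], [1, 0, 0, 0, 0, 0, 0.12], [1, 0, 0, 0, 0, 0, 0.12], [1, 0, 0, 0, 0, 0, 0.12]])

```text
time_s: 20.18
ee_pos: [509.2, -272.8, 354.0]
ee_rot: [0.834, 0.552, -0.001, -0.001]
contact_force: [0.3, -0.3, -1.9]
opening: 19.3
```

send_rows(rows=[[1, 0, 0, 0, 0, 0, 0.12], [1, 0, 0, 0, 0, 0, 0.12], [1, 0, 0, 0, 0, 0, 0.12], [1, 0, 0, 0, 0, 0, 0.12], [1, 0, 0, 0, 0, 0, 0.12], [1, 0, 0, 0, 0, 0, 0.12], [1, 0, 0, 0, 0, 0, 0.12], [1, 0, 0, 0, 0, 0, 0.12]])

```text
time_s: 20.85
ee_pos: [509.3, -272.6, 354.0]
ee_rot: [0.995, 0.105, -0.001, -0.001]
contact_force: [-0.0, -0.7, -1.8]
opening: 19.4
```

send_rows(rows=[[1, 0, 0, 0, 0, 0, 0.12], [1, 0, 0, 0, 0, 0, 0.12], [1, 0, 0, 0, 0, 0, 0.12], [1, 0, 0, 0, 0, 0, 0.12], [1, 0, 0, 0, 0, 0, 0.12], [1, 0, 0, 0, 0, 0, 0.12], [1, 0, 0, 0, 0, 0, 0.12], [1, 0, 0, 0, 0, 0, 0.12]])

```text
time_s: 21.52
ee_pos: [509.3, -272.6, 353.9]
ee_rot: [0.93, -0.366, -0.002, -0.0]
contact_force: [0.2, -0.3, -0.7]
opening: 19.1
```

```bash
python3 - <<'E'
from h import *
plan([509.1,-275.2,300],-1.18)
E
```

```text
t 21.52 pos [ 509.3 -272.6  353.9] yaw -0.7504 tilt [-0.0032  0.0013 -1.    ] shift cm [0.184 0.197 5.393] rows 2 each [0.092 0.099 2.697]
turn 0.4296 rows 4 each 0.1074
```

send_rows(rows=[[1, 0, 0, 0, 0, 0, 0.105], [1, 0, 0, 0, 0, 0, 0.105], [1, 0, 0, 0, 0, 0, 0.105], [1, 0, 0, 0, 0, 0, 0.1], [1, 0.23, 0.12, 1, 0, 0, 0], [1, 0, 0, 2, 0, 0, 0], [1, 0, 0, 2, 0, 0, 0], [1, 0, 0, 0, 0, 0, 0]])

```text
time_s: 22.18
ee_pos: [507.2, -274.6, 299.6]
ee_rot: [0.837, -0.547, -0.006, 0.001]
contact_force: [-1.0, 0.2, -2.1]
opening: 19.0
```

send_rows(rows=[[1, 0, 0, 0, 0, 0, 0], [1, 0, 0, 0, 0, 0, 0], [1, 0, 0, 0, 0, 0, 0]])

```text
time_s: 22.43
ee_pos: [510.2, -275.4, 306.8]
ee_rot: [0.837, -0.547, 0.001, -0.0]
contact_force: [-0.1, -0.0, -0.2]
opening: 19.3
```

```bash
python3 - <<'E'
from h import *
plan([509.1,-275.2,234.2],-1.18)
im=camera('wrist');crop(im,130,100,386,292,3,"pics/w_ret.png")
E
```

```text
t 22.43 pos [ 510.2 -275.4  306.8] yaw -1.1584 tilt [ 0.002 -0.001 -1.   ] shift cm [-0.076  0.104  7.263] rows 2 each [-0.038  0.052  3.632]
turn 0.0216 rows 1 each 0.0216
```

View pics/w_ret.png

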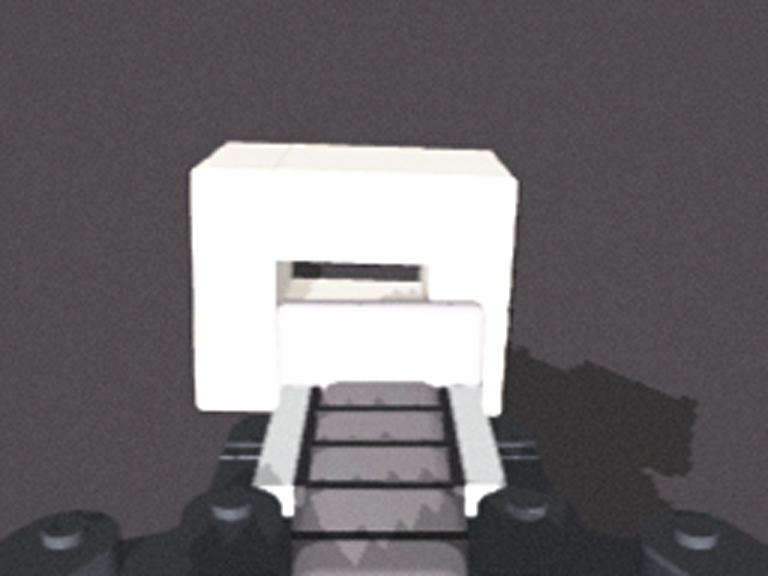

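send_rows(rows=[[1, -0.07, 0.1, 1.0, 0, 0, 0.022], [1, 0, 0, 1, 0, 0, 0], [1, 0, 0, 1, 0, 0, 0], [1, 0, 0, 0.5, 0, 0, 0], [1, 0, 0, 0.5, 0, 0, 0], [1, 0, 0, 0, 0, 0, 0]])

```text
time_s: 22.98
ee_pos: [507.9, -274.7, 264.0]
ee_rot: [0.831, -0.557, -0.002, 0.0]
contact_force: [0.1, -0.1, -1.6]
opening: 19.3
```

```bash
python3 - <<'E'
from h import *
plan([509.1,-275.2,234.2],-1.18)
E
```

```text
t 22.98 pos [ 507.9 -274.7  264. ] yaw -1.181 tilt [-0.0028  0.0015 -1.    ] shift cm [ 0.099 -0.094  2.981] rows 1 each [ 0.099 -0.094  2.981]
turn -0.001 rows 1 each -0.001
```

Inside the slot without contact; continue down.

send_rows(rows=[[1, 0, -0.04, 0.8, 0, 0, 0], [1, 0, 0, 0.7, 0, 0, 0], [1, 0, 0, 0.6, 0, 0, 0], [1, 0, 0, 0.4, 0, 0, 0], [1, 0, 0, 0.2, 0, 0, 0], [1, 0, 0, 0.1, 0, 0, 0], [1, 0, 0, 0, 0, 0, 0], [1, 0, 0, 0, 0, 0, 0]])

```text
time_s: 23.65
ee_pos: [509.1, -274.9, 238.1]
ee_rot: [0.831, -0.557, 0.0, -0.0]
contact_force: [-0.6, 0.6, -0.9]
opening: 19.3
```

```bash
python3 - <<'E'
from h import *
plan([509.1,-275.2,234.2],-1.18);rel()
E
```

```text
t 23.65 pos [ 509.1 -274.9  238.1] yaw -1.1811 tilt [ 5.e-04 -3.e-04 -1.e+00] shift cm [0.031 0.009 0.386] rows 1 each [0.031 0.009 0.386]
turn -0.0011 rows 1 each -0.0011
r -169.26 v -272.29 z 238.06 F [-0.61  0.55 -0.87] M [0.044 0.005 0.001]
```

send_rows(rows=[[1, 0.03, 0, 0.1, 0, 0, 0], [1, 0, 0, 0.1, 0, 0, 0], [1, 0, 0, 0.1, 0, 0, 0], [1, 0, 0, 0.05, 0, 0, 0], [1, 0, 0, 0, 0, 0, 0], [1, 0, 0, 0, 0, 0, 0]])

```text
time_s: 24.15
ee_pos: [509.0, -275.1, 234.3]
ee_rot: [0.831, -0.557, -0.0, 0.0]
contact_force: [-0.4, -0.2, -1.5]
opening: 19.1
```

send_rows(rows=[[1, 0, 0, 0.04, 0, 0, 0], [1, 0, 0, 0, 0, 0, 0], [1, 0, 0, 0, 0, 0, 0]])

```text
time_s: 24.4
ee_pos: [509.0, -275.0, 234.2]
ee_rot: [0.831, -0.557, 0.0, 0.0]
contact_force: [-0.6, 0.5, 1.9]
opening: 19.4
```

send_rows(rows=[[0.6, 0, 0, 0, 0, 0, 0], [0.6, 0, 0, 0, 0, 0, 0], [0.3, 0, 0, 0, 0, 0, 0], [0.3, 0, 0, 0, 0, 0, 0], [0.3, 0, 0, 0, 0, 0, 0]])

```text
time_s: 24.82
ee_pos: [509.0, -275.1, 233.9]
ee_rot: [0.831, -0.557, 0.0, 0.0]
contact_force: [0.4, 0.1, -0.5]
opening: 59.8
```

send_rows(rows=[[0.2, 0, 0, 0, 0, 0, 0], [0.2, 0, 0, -1, 0, 0, 0], [0.2, 0, 0, -2, 0, 0, 0], [0.2, 0, 0, -3, 0, 0, 0], [0.2, 0, 0, -3, 0, 0, 0], [0.2, 0, 0, -3, 0, 0, 0], [0.2, 0, 0, 0, 0, 0, 0], [0.2, 0, 0, 0, 0, 0, 0]])

```text
time_s: 25.48
ee_pos: [509.8, -275.2, 357.3]
ee_rot: [0.831, -0.557, 0.003, -0.0]
contact_force: [-1.0, 0.1, -0.2]
opening: 68.5
```

```bash
python3 - <<'E'
from h import *
im=camera('wrist');crop(im,130,100,386,292,3,"pics/w_rested.png")
it=camera('top');crop(it,190,140,290,230,7,"pics/t_free.png")
isc=camera('scene');crop(isc,220,170,320,260,7,"pics/s_free.png")
cv2.imwrite("pics/t_free_raw.png",it[:,:,::-1]);cv2.imwrite("pics/s_free_raw.png",isc[:,:,::-1])
for n in('top','scene'):
  P=pose(n)
  for k,z in(('ring',70),('ring_end',76),('pick',7)):
    print(n,k,[(np.round(q['centre'],1).tolist(),round(q['score'],2),np.round(onz(P,q['centre'],z)[:2],1).tolist()) for q in nets.pinpoint(k,n)[:2]])
plan([564,41,330],np.radians(-7+135+90))
E
```

```text
top ring [([235.2, 189.6], 0.46, [554.8, 50.4]), ([328.0, 114.6], 0.35, [739.8, -180.9])]
top ring_end [([234.4, 172.1], 0.61, [597.3, 51.9])]
top pick [([359.1, 207.2], 0.7, [509.9, -271.4])]
scene ring [([271.9, 207.7], 0.72, [563.4, 45.3]), ([247.9, 313.4], 0.54, [810.6, 66.4])]
scene ring_end [([269.5, 220.3], 0.66, [600.0, 50.1])]
scene pick [([164.4, 175.1], 0.78, [510.1, -263.2]), ([270.4, 208.1], 0.47, [528.9, 32.4])]
t 25.93 pos [ 508.9 -275.   353.1] yaw -1.1811 tilt [-1.4e-03  7.0e-04 -1.0e+00] shift cm [-27.132 -17.108   2.324] rows 9 each [-3.015 -1.901  0.258]
turn 1.2973 rows 11 each 0.1179
```

View pics/w_rested.png

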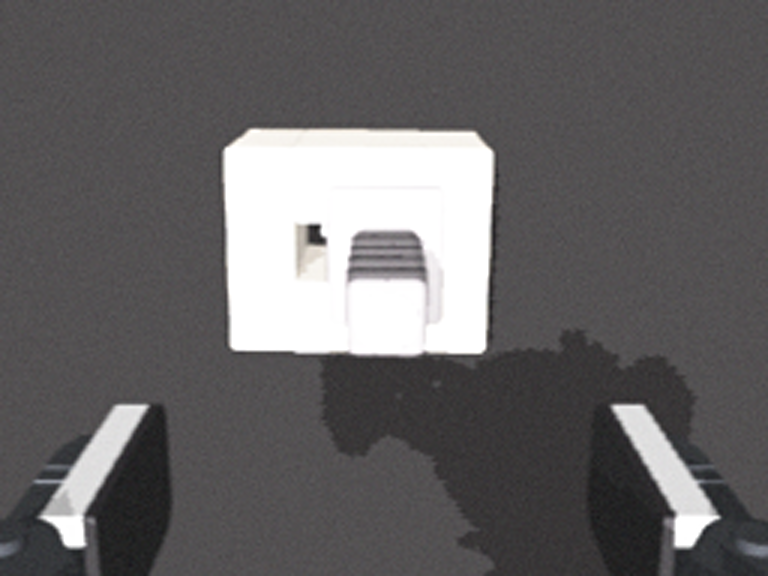

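View pics/s_free.png

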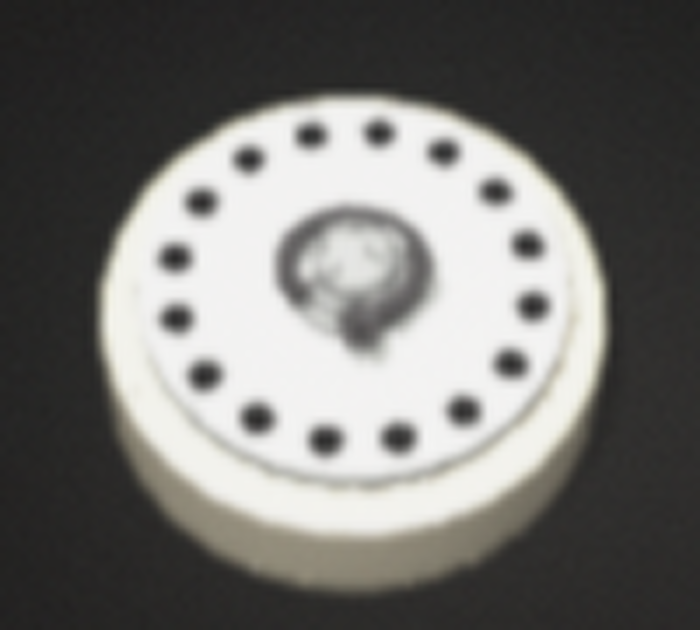

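send_rows(rows=[[0, -2.0, -1.26, 0, 0, 0, 0], [0, -3.4, -2.14, 0, 0, 0, 0], [0, -3.4, -2.14, 0, 0, 0, 0], [0, -3.4, -2.14, 0, 0, 0, 0], [0, -3.4, -2.14, 0, 0, 0, 0], [0, -3.4, -2.14, 0, 0, 0, 0], [0, -3.4, -2.14, 0, 0, 0, 0], [0, -3.4, -2.14, 0, 0, 0, 0]])

```text
time_s: 26.6
ee_pos: [561.2, 27.1, 353.8]
ee_rot: [0.831, -0.557, 0.0, 0.0]
contact_force: [0.7, 0.7, -0.4]
opening: 85.4
```

send_rows(rows=[[0, -1.3, -0.8, 0, 0, 0, 0], [0, 0, 0, 0, 0, 0, -0.116], [0, 0, 0, 0, 0, 0, -0.116], [0, 0, 0, 0, 0, 0, -0.116], [0, 0, 0, 0, 0, 0, -0.116], [0, 0, 0, 0, 0, 0, -0.116], [0, 0, 0, 0, 0, 0, -0.116], [0, 0, 0, 0, 0, 0, -0.116]])

```text
time_s: 27.27
ee_pos: [563.7, 40.3, 353.6]
ee_rot: [0.984, -0.181, -0.0, 0.0]
contact_force: [-0.1, -0.2, -0.9]
opening: 85.3
```

send_rows(rows=[[0, 0, 0, 0, 0, 0, -0.116], [0, 0, 0, 0, 0, 0, -0.116], [0, 0, 0, 0, 0, 0, -0.116], [0, 0, 0, 0, 0, 0, -0.116], [0, 0, 0, 0, 0, 0, -0.116], [0, 0, 0, 0, 0, 0, -0.116], [0, 0, 0, 0, 0, 0, -0.116], [0, 0, 0, 0, 0, 0, -0.116]])

```text
time_s: 27.93
ee_pos: [563.7, 40.2, 353.6]
ee_rot: [0.96, 0.278, -0.0, -0.0]
contact_force: [0.7, 1.4, 0.2]
opening: 85.3
```

send_rows(rows=[[0, 0, 0, 0, 0, 0, -0.116], [0, 0, 0, 0, 0, 0, 0], [0, 0, 0, 0, 0, 0, 0], [0, 0, 0, 0, 0, 0, 0]])

```text
time_s: 28.27
ee_pos: [563.7, 40.3, 353.7]
ee_rot: [0.944, 0.33, -0.0, -0.0]
contact_force: [0.3, -0.1, 0.2]
opening: 85.5
```

```bash
python3 - <<'E'
from h import *
o=status.get_obs();P=pose('wrist',o)
im=camera('wrist');crop(im,130,100,386,292,3,"pics/w_ring.png");cv2.imwrite("pics/w_ring_raw.png",im[:,:,::-1])
plan([564,41,300],0.68)
for z in(79,65): print(z,((proj(P,[564,41,z])-[130,100])*3).round())
E
```

```text
t 28.32 pos [563.7  40.3 353.8] yaw 0.6728 tilt [-2.e-04 -2.e-04 -1.e+00] shift cm [ 0.072 -0.039  5.379] rows 2 each [ 0.036 -0.02   2.689]
turn -0.0072 rows 1 each -0.0072
79 [380. 273.]
65 [380. 260.]
```

View pics/w_ring.png

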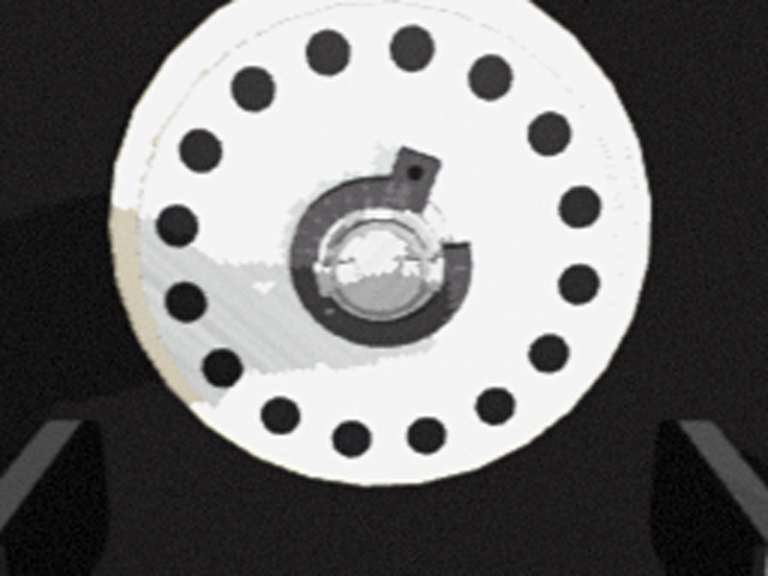

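send_rows(rows=[[0, 0.09, -0.03, 1.5, 0, 0, -0.007], [0, 0, 0, 3, 0, 0, 0], [0, 0, 0, 3, 0, 0, 0], [0, 0, 0, 2, 0, 0, 0], [0, 0, 0, 1.2, 0, 0, 0], [0, 0, 0, 0.5, 0, 0, 0], [0, 0, 0, 0, 0, 0, 0], [0, 0, 0, 0, 0, 0, 0]])

```text
time_s: 28.98
ee_pos: [564.8, 41.5, 242.9]
ee_rot: [0.942, 0.334, 0.001, 0.0]
contact_force: [-0.6, -0.1, 0.5]
opening: 85.6
```

```bash
python3 - <<'E'
from h import *
o=status.get_obs();P=pose('wrist',o)
im=camera('wrist');crop(im,130,120,386,312,3,"pics/w_ring2.png")
plan([564.3,41.1,236],0.68);rel()
for z in(79,65): print(z,((proj(P,[564,41,z])-[130,120])*3).round())
E
```

```text
t 29.03 pos [565.   41.5 243.4] yaw 0.6816 tilt [ 3.e-03  4.e-04 -1.e+00] shift cm [-0.085 -0.015  0.744] rows 1 each [-0.085 -0.015  0.744]
turn 0.0016 rows 1 each 0.0016
r 1.15 v 0.09 z 243.44 F [-0.73  0.22 -0.15] M [ 0.032 -0.012 -0.01 ]
79 [382. 411.]
65 [381. 373.]
```

View pics/w_ring2.png

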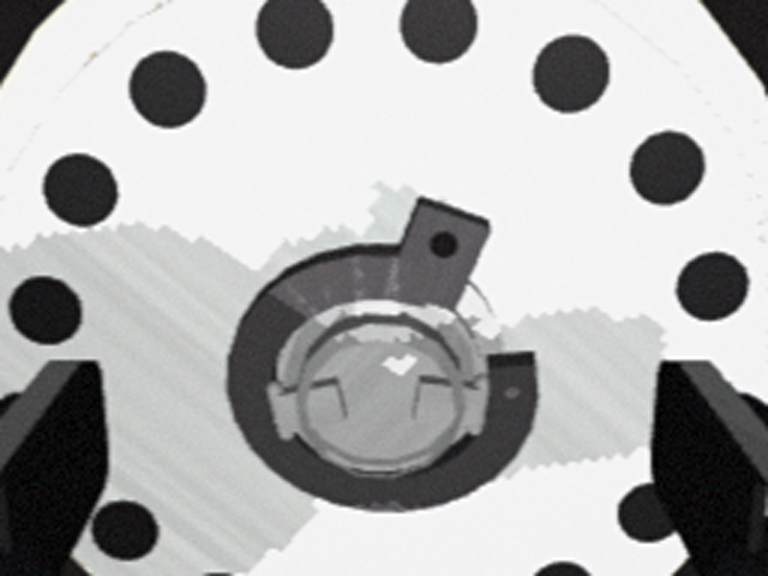

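send_rows(rows=[[0, -0.07, 0, 0.4, 0, 0, 0], [0, 0, 0, 0.33, 0, 0, 0], [0, 0, 0, 0, 0, 0, 0], [0, 0, 0, 0, 0, 0, 0], [0, 0, 0, 0, 0, 0, 0]])

```text
time_s: 29.45
ee_pos: [563.7, 40.7, 234.7]
ee_rot: [0.942, 0.334, 0.0, 0.0]
contact_force: [-0.0, 0.1, 0.5]
opening: 85.5
```

```bash
python3 - <<'E'
from h import *
plan([564.3,41.1,236],0.68);rel()
E
```

```text
t 29.45 pos [563.7  40.7 234.7] yaw 0.6818 tilt [ 2.e-04 -0.e+00 -1.e+00] shift cm [ 0.071  0.005 -0.128] rows 1 each [ 0.071  0.005 -0.128]
turn 0.0018 rows 1 each 0.0018
r -0.38 v -0.18 z 234.72 F [-0.03  0.06  0.53] M [ 0.034 -0.     0.032]
```

send_rows(rows=[[0, 0.05, 0, -0.15, 0, 0, 0], [0.25, 0, 0, 0, 0, 0, 0], [0.25, 0, 0, 0, 0, 0, 0], [0.25, 0, 0, 0, 0, 0, 0], [0.25, 0, 0, 0, 0, 0, 0]], force=30)

```text
time_s: 29.87
ee_pos: [564.1, 41.0, 236.1]
ee_rot: [0.942, 0.334, -0.0, 0.0]
contact_force: [0.4, 0.1, -0.7]
opening: 64.5
```

```bash
python3 - <<'E'
from h import *
rel()
im=camera('wrist');crop(im,130,120,386,312,3,"pics/w_ring3.png")
E
```

```text
r 0.06 v 0.0 z 236.09 F [ 0.42  0.08 -0.67] M [-0.04   0.007 -0.059]
```

View pics/w_ring3.png

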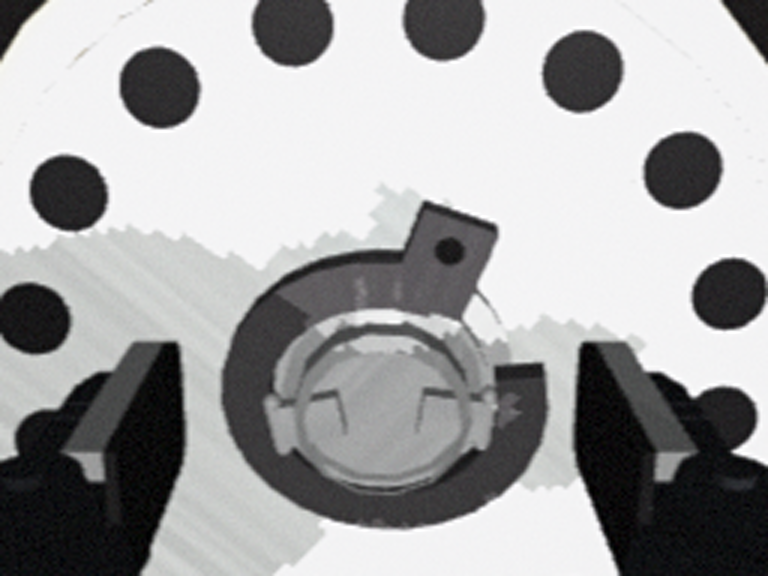

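Well aligned either side of the ring. Close.

send_rows(rows=[[0.35, 0, 0, 0, 0, 0, 0], [0.4, 0, 0, 0, 0, 0, 0], [0.5, 0, 0, 0, 0, 0, 0], [0.6, 0, 0, 0, 0, 0, 0], [0.6, 0, 0, 0, 0, 0, 0], [0.6, 0, 0, 0, 0, 0, 0], [0.6, 0, 0, 0, 0, 0, 0], [0.6, 0, 0, 0, 0, 0, 0]], force=30)

```text
time_s: 30.58
ee_pos: [564.3, 40.8, 236.4]
ee_rot: [0.942, 0.334, 0.0, 0.0]
contact_force: [1.0, -2.2, 2.9]
opening: 50.0
```

```bash
python3 - <<'E'
from h import *
rel()
im=camera('wrist');crop(im,130,120,386,312,3,"pics/w_ring4.png")
E
```

```text
r 0.2 v -0.29 z 236.36 F [ 0.96 -2.23  2.86] M [-0.278 -0.037  0.005]
```

View pics/w_ring4.png

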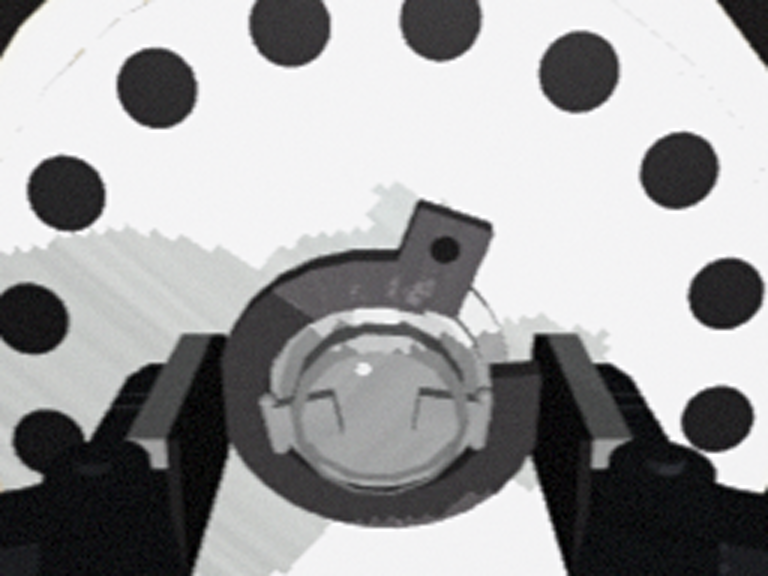

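send_rows(rows=[[0.6, 0, 0, -0.1, 0, 0, 0], [0.6, 0, 0, -0.1, 0, 0, 0], [0.6, 0, 0, -0.1, 0, 0, 0], [0.6, 0, 0, -0.1, 0, 0, 0], [0.6, 0, 0, -0.1, 0, 0, 0], [0.6, 0, 0, -0.1, 0, 0, 0]])

```text
time_s: 31.13
ee_pos: [563.6, 41.1, 241.8]
ee_rot: [0.942, 0.334, -0.001, -0.0]
contact_force: [-0.1, -0.4, -0.1]
opening: 50.2
```

send_rows(rows=[[0.6, 0, 0, -0.15, 0, 0, 0], [0.6, 0, 0, -0.2, 0, 0, 0], [0.6, 0, 0, -0.3, 0, 0, 0], [0.6, 0, 0, -0.3, 0, 0, 0], [0.6, 0, 0, -0.3, 0, 0, 0], [0.6, 0, 0, -0.3, 0, 0, 0], [0.6, 0, 0, -0.3, 0, 0, 0], [0.6, 0, 0, 0, 0, 0, 0]])

```text
time_s: 31.8
ee_pos: [564.4, 41.2, 261.5]
ee_rot: [0.942, 0.334, 0.001, 0.0]
contact_force: [-0.3, -0.6, -0.4]
opening: 49.9
```

```bash
python3 - <<'E'
from h import *
rel()
im=camera('wrist');crop(im,130,120,386,312,3,"pics/w_ring5.png")
E
```

```text
r 0.41 v 0.0 z 261.47 F [-0.26 -0.63 -0.39] M [ 0.016 -0.007 -0.015]
```

View pics/w_ring5.png

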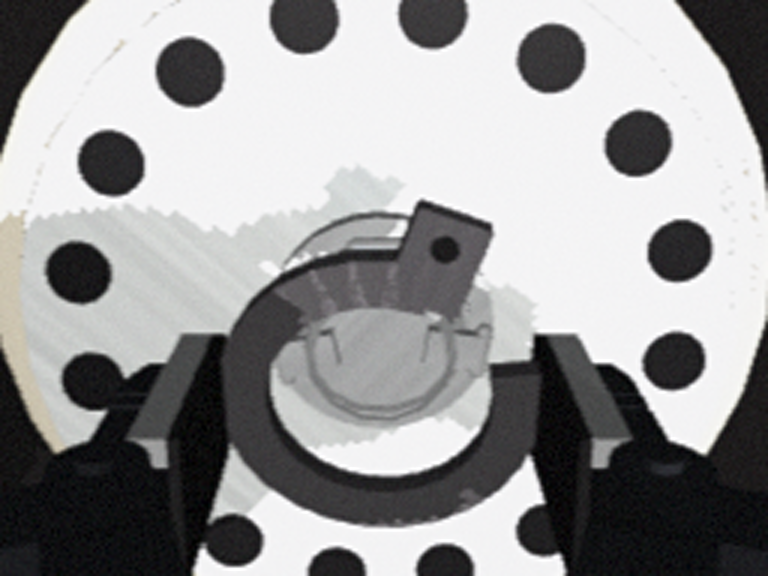

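send_rows(rows=[[0.6, 0, 0, -1, 0, 0, 0], [0.6, 0, 0, -1.5, 0, 0, 0], [0.6, 0, 0, -2, 0, 0, 0], [0.6, 0, 0, -2, 0, 0, 0], [0.6, 0, 0, -1, 0, 0, 0]])

```text
time_s: 32.27
ee_pos: [564.7, 41.5, 338.6]
ee_rot: [0.942, 0.334, 0.002, 0.0]
contact_force: [0.8, -0.2, -0.7]
opening: 49.8
```

```bash
python3 - <<'E'
from h import *
from scipy.optimize import least_squares
p=camera_params('wrist');K=np.array([[p['fx'],0,p['cx']],[0,p['fy'],p['cy']],[0,0,1]]);H=np.linalg.inv(np.array(p['hand_eye']))
def pr(X): q=K@(H[:3,:3]@X+H[:3,3]);return q[:2]/q[2]
px=lambda a:np.array(a)/3+[130,120]
psi0=None
def res(s):
    x0,y0,z0,th,psi=s  # ring frame -> tool: flipped z. tilt about tool y
    M=R.from_rotvec([0,-0,0]).as_matrix()
    T=R.from_rotvec([0,th,0]).as_matrix()
    def P(r,ang,off=0): # top face pt, ang measured in tool from x, off perpendicular
        v=np.array([r*np.cos(ang)-off*np.sin(ang),r*np.sin(ang)+off*np.cos(ang),0])
        return pr(np.array([x0,y0,z0])+T@v)
    e=[]
    e.append(P(35,psi,6)-px((491,226))); e.append(P(35,psi,-6)-px((420,202)))
    circ=[P(26,t) for t in np.linspace(np.pi*.6,np.pi*1.4,200)]
    c=np.array(circ)
    e.append([c[:,1].max()-px((0,525))[1],0])
    ci=np.array([P(18,t) for t in np.linspace(np.pi*.6,np.pi*1.4,200)])
    e.append([ci[:,1].max()-px((0,477))[1],0])
    cl=np.array([P(18,t) for t in np.linspace(-np.pi*.75,-np.pi*.25,200)])
    e.append([cl[:,0].min()-px((269,0))[0],0])
    return np.ravel(e)
for th0 in(0.2,-0.2,0):
    r=least_squares(res,[0,0,163,th0,0.3]);print(r.x.round(3),r.cost.round(3))
plan([534,281,340],0.68)
E
```

```text
[-3.33900e+00 -1.56700e+00  1.74532e+02  4.70000e-02  3.84000e-01] 3.252
[-3.33900e+00 -1.56700e+00  1.74532e+02  4.70000e-02  3.84000e-01] 3.252
[-3.33900e+00 -1.56700e+00  1.74532e+02  4.70000e-02  3.84000e-01] 3.252
t 32.27 pos [564.7  41.5 338.6] yaw 0.682 tilt [ 4.1e-03  6.0e-04 -1.0e+00] shift cm [ 12.717 -20.528  -0.135] rows 7 each [ 1.817 -2.933 -0.019]
turn 0.002 rows 1 each 0.002
```

```bash
python3 - <<'E'
from h import *
from scipy.optimize import least_squares
p=camera_params('wrist');K=np.array([[p['fx'],0,p['cx']],[0,p['fy'],p['cy']],[0,0,1]]);H=np.linalg.inv(np.array(p['hand_eye']))
def pr(X): q=K@(H[:3,:3]@X+H[:3,3]);return q[:2]/q[2]
px=lambda a:np.array(a)/3+[130,120]
def res(s,z0,full=False):
    x0,y0,th,psi=s
    T=R.from_rotvec([0,th,0]).as_matrix()
    def P(r,ang,off=0):
        v=np.array([r*np.cos(ang)-off*np.sin(ang),r*np.sin(ang)+off*np.cos(ang),0])
        return pr(np.array([x0,y0,z0])+T@v)
    e=[P(35,psi,6)-px((491,226)),P(35,psi,-6)-px((420,202))]
    g=lambda r,a,b:np.array([P(r,t) for t in np.linspace(a,b,200)])
    e.append([g(26,np.pi*.6,np.pi*1.4)[:,1].max()-px((0,525))[1],0])
    e.append([g(18,np.pi*.6,np.pi*1.4)[:,1].max()-px((0,477))[1],0])
    e.append([g(18,-np.pi*.75,-np.pi*.25)[:,0].min()-px((269,0))[0],0])
    return np.ravel(e)
for z0 in(160,162,164,166,168):
    r=least_squares(res,[0,0,0.1,0.3],args=(z0,));print(z0,r.x.round(3),r.cost.round(3),r.fun.round(1))
E
```

```text
160 [ 2.516 -0.022  0.248  0.285] 10.208 [ 2.3 -0.7 -1.8  0.2 -2.   0.   2.7  0.  -0.6  0. ]
162 [ 1.675 -0.241  0.224  0.299] 8.282 [ 1.9 -0.5 -1.4  0.  -1.9  0.   2.6  0.  -0.5  0. ]
164 [ 0.844 -0.459  0.2    0.312] 6.709 [ 1.5 -0.4 -1.1 -0.1 -1.9  0.   2.5  0.  -0.4  0. ]
166 [ 0.023 -0.674  0.174  0.326] 5.462 [ 1.1 -0.3 -0.8 -0.2 -1.8  0.   2.4  0.  -0.3  0. ]
168 [-0.788 -0.887  0.147  0.339] 4.515 [ 0.7 -0.1 -0.5 -0.3 -1.7  0.   2.2  0.  -0.2  0. ]
```

send_rows(rows=[[0.6, 0.9, -1.4, 0, 0, 0, 0], [0.6, 1.6, -2.6, 0, 0, 0, 0], [0.6, 1.9, -3.1, 0, 0, 0, 0], [0.6, 1.9, -3.1, 0, 0, 0, 0], [0.6, 1.9, -3.1, 0, 0, 0, 0], [0.6, 1.9, -3.1, 0, 0, 0, 0], [0.6, 1.6, -2.6, 0, 0, 0, 0], [0.6, 0.9, -1.4, 0, 0, 0, 0]])

```text
time_s: 32.93
ee_pos: [530.9, 283.9, 336.0]
ee_rot: [0.941, 0.337, -0.0, -0.002]
contact_force: [-0.5, 0.0, -1.0]
opening: 50.0
```

send_rows(rows=[[0.6, 0, 0, 2, 0, 0, 0], [0.6, 0, 0, 2, 0, 0, 0], [0.6, 0, 0, 2, 0, 0, 0], [0.6, 0, 0, 1, 0, 0, 0], [0.6, 0, 0, 0, 0, 0, 0], [0.6, 0, 0, 0, 0, 0, 0], [0.6, 0, 0, 0, 0, 0, 0]])

```text
time_s: 33.52
ee_pos: [533.8, 279.2, 266.9]
ee_rot: [0.942, 0.334, 0.001, -0.0]
contact_force: [-0.3, 0.6, -0.3]
opening: 49.7
```

```bash
python3 - <<'E'
from h import *
o=status.get_obs();P=pose('wrist',o)
im=camera('wrist');crop(im,0,0,512,384,1.5,"pics/w_dish.png")
it=camera('top');crop(it,80,140,220,260,5,"pics/t_dish2.png")
plan([534,281,200],0.68)
for dx in(-70,70):
  for dy in(-70,70):
    v=R.from_euler('z',-24.5,degrees=True).apply([dx,dy,0]);print((proj(P,[534+v[0],281+v[1],22])*1.5).round())
E
```

```text
t 33.62 pos [533.8 279.2 267.2] yaw 0.6816 tilt [ 0.0025  0.0016 -1.    ] shift cm [ 0.106 -0.127  6.719] rows 2 each [ 0.053 -0.064  3.36 ]
turn 0.0016 rows 1 each 0.0016
[325. 467.]
[184. 239.]
[568. 362.]
[456.  97.]
```

View pics/w_dish.png

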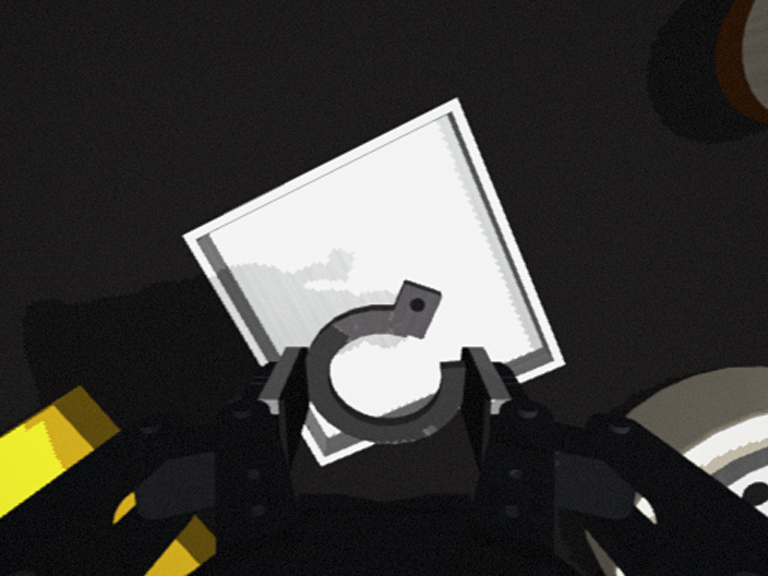

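View pics/t_dish2.png

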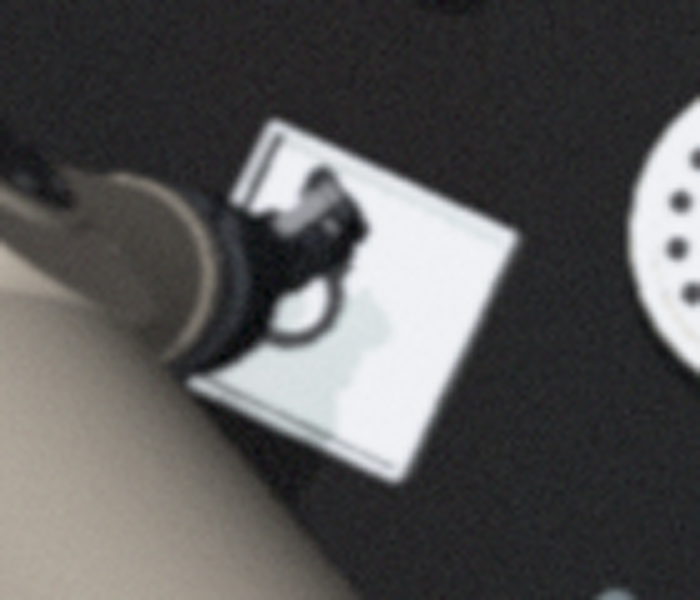

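send_rows(rows=[[0.6, 0.1, -0.12, 1.5, 0, 0, 0], [0.6, 0, 0, 2, 0, 0, 0], [0.6, 0, 0, 2, 0, 0, 0], [0.6, 0, 0, 1, 0, 0, 0], [0.6, 0, 0, 0.5, 0, 0, 0], [0.6, 0, 0, 0, 0, 0, 0], [0.6, 0, 0, 0, 0, 0, 0], [0.6, 0, 0, 0, 0, 0, 0]])

```text
time_s: 34.28
ee_pos: [533.9, 280.9, 197.0]
ee_rot: [0.942, 0.334, 0.001, -0.0]
contact_force: [-0.5, -0.9, -0.3]
opening: 50.0
```

```bash
python3 - <<'E'
from h import *
plan([534,281,180],0.68);rel()
E
```

```text
t 34.28 pos [533.9 280.9 197. ] yaw 0.6818 tilt [ 0.0022  0.0015 -1.    ] shift cm [ 1.000e-02 -1.000e-03  1.703e+00] rows 1 each [ 1.000e-02 -1.000e-03  1.703e+00]
turn 0.0018 rows 1 each 0.0018
r 61.95 v 233.71 z 197.03 F [-0.53 -0.9  -0.25] M [ 0.014 -0.009  0.038]
```

send_rows(rows=[[0.6, 0, 0, 0.4, 0, 0, 0], [0.6, 0, 0, 0.4, 0, 0, 0], [0.6, 0, 0, 0.2, 0, 0, 0], [0.6, 0, 0, 0.1, 0, 0, 0], [0.6, 0, 0, 0, 0, 0, 0], [0.6, 0, 0, 0, 0, 0, 0], [0.6, 0, 0, 0, 0, 0, 0]])

```text
time_s: 34.87
ee_pos: [533.4, 280.5, 184.6]
ee_rot: [0.942, 0.334, 0.0, -0.0]
contact_force: [0.3, 0.1, -0.1]
opening: 50.0
```

send_rows(rows=[[0.6, 0, 0, 0.06, 0, 0, 0], [0.6, 0, 0, 0.06, 0, 0, 0], [0.6, 0, 0, 0.06, 0, 0, 0], [0.6, 0, 0, 0, 0, 0, 0], [0.6, 0, 0, 0, 0, 0, 0]])

```text
time_s: 35.28
ee_pos: [533.3, 280.4, 182.7]
ee_rot: [0.942, 0.334, -0.0, 0.0]
contact_force: [-0.3, 0.4, 0.3]
opening: 50.0
```

send_rows(rows=[[0.6, 0, 0, 0.06, 0, 0, 0], [0.6, 0, 0, 0.06, 0, 0, 0], [0.6, 0, 0, 0, 0, 0, 0], [0.6, 0, 0, 0, 0, 0, 0]])

```text
time_s: 35.62
ee_pos: [533.3, 280.3, 181.5]
ee_rot: [0.942, 0.334, -0.0, 0.0]
contact_force: [0.4, -0.4, -0.9]
opening: 50.0
```

send_rows(rows=[[0.6, 0, 0, 0.06, 0, 0, 0], [0.6, 0, 0, 0.06, 0, 0, 0], [0.6, 0, 0, 0, 0, 0, 0], [0.6, 0, 0, 0, 0, 0, 0]])

```text
time_s: 35.95
ee_pos: [533.3, 280.3, 180.3]
ee_rot: [0.942, 0.334, -0.0, 0.0]
contact_force: [-0.3, 0.3, -0.1]
opening: 49.7
```

send_rows(rows=[[0.6, 0, 0, 0.06, 0, 0, 0], [0.6, 0, 0, 0.06, 0, 0, 0], [0.6, 0, 0, 0, 0, 0, 0], [0.6, 0, 0, 0, 0, 0, 0]])

```text
time_s: 36.28
ee_pos: [533.3, 280.4, 179.1]
ee_rot: [0.942, 0.334, -0.0, 0.0]
contact_force: [-0.0, -0.6, -0.4]
opening: 50.2
```

send_rows(rows=[[0.6, 0, 0, 0.06, 0, 0, 0], [0.6, 0, 0, 0.06, 0, 0, 0], [0.6, 0, 0, 0, 0, 0, 0], [0.6, 0, 0, 0, 0, 0, 0]])

```text
time_s: 36.62
ee_pos: [533.3, 280.4, 177.9]
ee_rot: [0.942, 0.334, -0.0, 0.0]
contact_force: [-1.4, -0.5, -0.5]
opening: 49.9
```

send_rows(rows=[[0.6, 0, 0, 0.05, 0, 0, 0], [0.6, 0, 0, 0.05, 0, 0, 0], [0.6, 0, 0, 0, 0, 0, 0], [0.6, 0, 0, 0, 0, 0, 0]])

```text
time_s: 36.95
ee_pos: [533.3, 280.4, 176.9]
ee_rot: [0.942, 0.334, -0.0, 0.0]
contact_force: [0.3, -0.2, -0.5]
opening: 50.0
```

send_rows(rows=[[0.6, 0, 0, 0.05, 0, 0, 0], [0.6, 0, 0, 0.05, 0, 0, 0], [0.6, 0, 0, 0, 0, 0, 0], [0.6, 0, 0, 0, 0, 0, 0]])

```text
time_s: 37.28
ee_pos: [533.4, 280.4, 176.0]
ee_rot: [0.942, 0.334, 0.0, 0.0]
contact_force: [0.5, -0.5, 0.5]
opening: 50.3
```

```bash
python3 - <<'E'
from h import *
rel()
im=camera('wrist');crop(im,130,120,386,312,3,"pics/w_set1.png")
E
```

```text
r 61.32 v 233.42 z 176.05 F [ 0.45 -0.46  0.46] M [-0.032  0.004 -0.048]
```

View pics/w_set1.png

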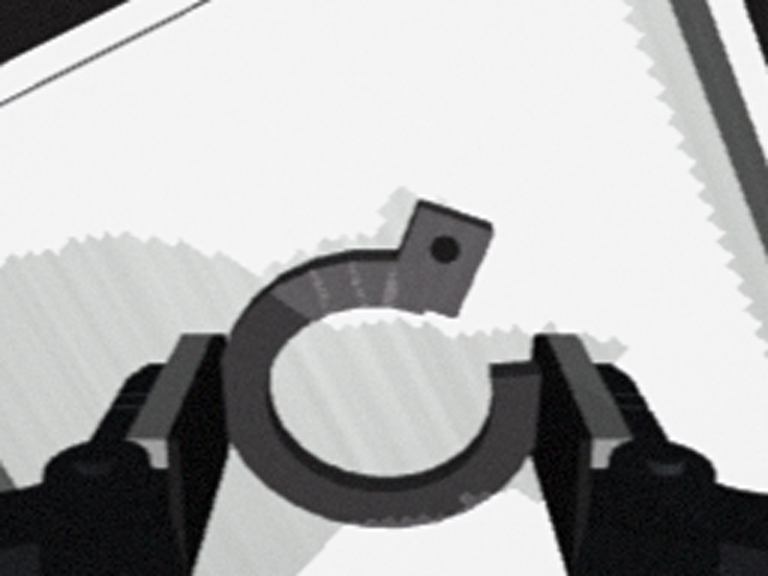

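send_rows(rows=[[0.6, 0, 0, 0.05, 0, 0, 0], [0.6, 0, 0, 0.03, 0, 0, 0], [0.6, 0, 0, 0, 0, 0, 0], [0.6, 0, 0, 0, 0, 0, 0]])

```text
time_s: 37.67
ee_pos: [533.5, 280.5, 175.5]
ee_rot: [0.942, 0.334, 0.0, -0.0]
contact_force: [0.7, -0.4, 1.7]
opening: 49.9
```

send_rows(rows=[[0.6, 0, 0, 0.05, 0, 0, 0], [0.6, 0, 0, 0.03, 0, 0, 0], [0.6, 0, 0, 0, 0, 0, 0], [0.6, 0, 0, 0, 0, 0, 0]])

```text
time_s: 38.0
ee_pos: [533.6, 280.5, 174.7]
ee_rot: [0.942, 0.334, 0.0, -0.0]
contact_force: [0.6, 0.1, 3.8]
opening: 50.3
```

send_rows(rows=[[0.6, 0, 0, 0.05, 0, 0, 0], [0.6, 0, 0, 0.03, 0, 0, 0], [0.6, 0, 0, 0, 0, 0, 0], [0.6, 0, 0, 0, 0, 0, 0]], force=20)

```text
time_s: 38.33
ee_pos: [533.5, 280.6, 174.6]
ee_rot: [0.942, 0.334, 0.0, 0.0]
contact_force: [-1.3, -0.9, 6.9]
opening: 50.0
```

send_rows(rows=[[0.6, 0, 0, 0.05, 0, 0, 0], [0.6, 0, 0, 0.03, 0, 0, 0], [0.6, 0, 0, 0, 0, 0, 0], [0.6, 0, 0, 0, 0, 0, 0]])

```text
time_s: 38.67
ee_pos: [533.5, 280.6, 174.6]
ee_rot: [0.942, 0.334, 0.0, 0.0]
contact_force: [-1.3, -2.6, 11.7]
opening: 50.2
```

```bash
python3 - <<'E'
from h import *
rel()
im=camera('wrist');crop(im,130,120,386,312,3,"pics/w_set2.png")
E
```

```text
r 61.5 v 233.6 z 174.62 F [-1.27 -2.55 11.71] M [-0.356  0.566  0.054]
```

View pics/w_set2.png

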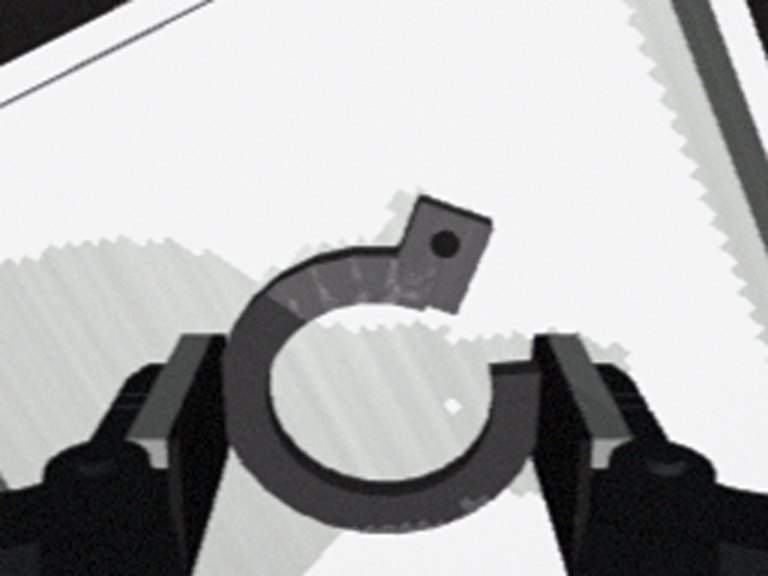

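send_rows(rows=[[0.6, 0, 0, -0.05, 0, 0, 0], [0.44, 0, 0, 0, 0, 0, 0], [0.43, 0, 0, 0, 0, 0, 0], [0.42, 0, 0, 0, 0, 0, 0], [0.41, 0, 0, 0, 0, 0, 0], [0.41, 0, 0, 0, 0, 0, 0]])

```text
time_s: 39.22
ee_pos: [533.6, 280.5, 174.5]
ee_rot: [0.942, 0.334, 0.0, 0.0]
contact_force: [-1.8, -1.7, 8.1]
opening: 50.5
```

```bash
python3 - <<'E'
from h import *
rel()
im=camera('wrist');crop(im,130,120,386,312,3,"pics/w_set3.png")
E
```

```text
r 61.51 v 233.51 z 174.51 F [-1.75 -1.71  8.15] M [-0.232  0.316  0.064]
```

View pics/w_set3.png

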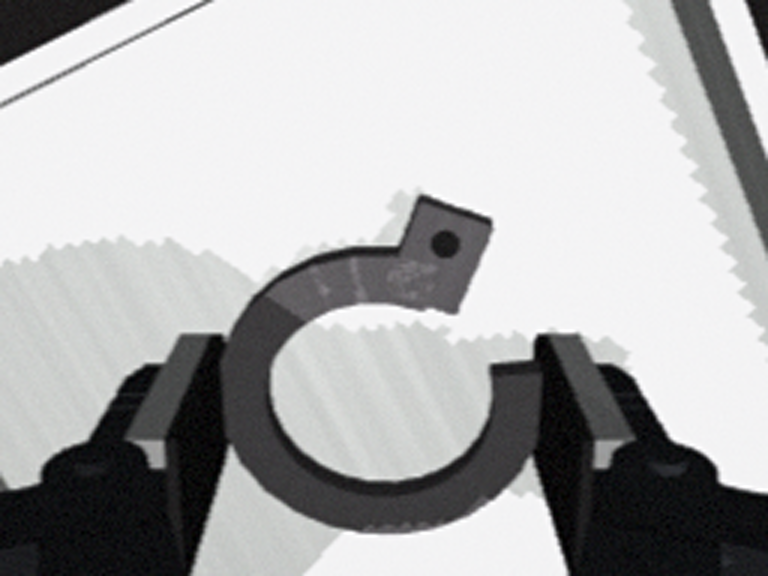

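send_rows(rows=[[0.405, 0, 0, 0, 0, 0, 0], [0.4, 0, 0, 0, 0, 0, 0], [0.395, 0, 0, 0, 0, 0, 0], [0.39, 0, 0, 0, 0, 0, 0], [0.385, 0, 0, 0, 0, 0, 0], [0.38, 0, 0, 0, 0, 0, 0], [0.375, 0, 0, 0, 0, 0, 0], [0.375, 0, 0, 0, 0, 0, 0]])

```text
time_s: 39.93
ee_pos: [534.1, 279.9, 173.9]
ee_rot: [0.943, 0.334, 0.001, 0.001]
contact_force: [0.4, -2.8, 5.7]
opening: 53.3
```

```bash
python3 - <<'E'
from h import *
rel()
im=camera('wrist');crop(im,130,120,386,312,3,"pics/w_set4.png")
E
```

```text
r 61.76 v 232.76 z 173.91 F [ 0.37 -2.77  5.75] M [-0.196 -0.024 -0.035]
```

View pics/w_set4.png

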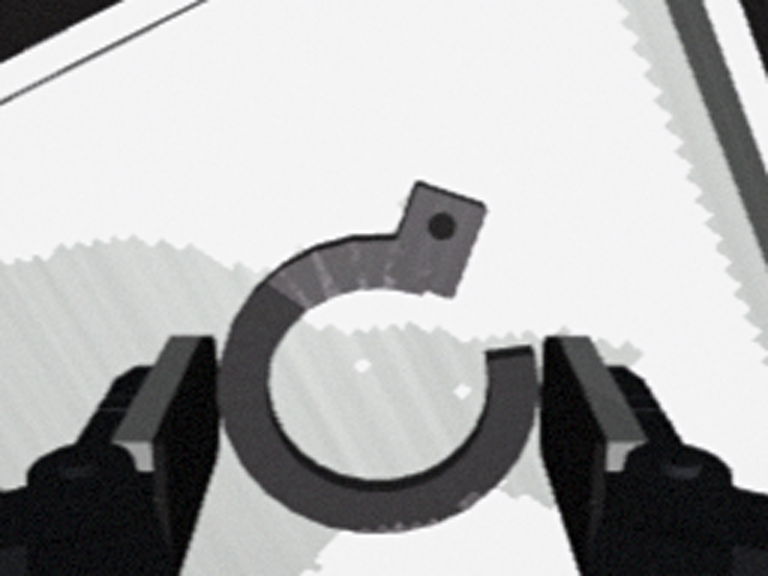

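send_rows(rows=[[0.36, 0, 0, -0.05, 0, 0, 0], [0.34, 0, 0, -0.05, 0, 0, 0], [0.3, 0, 0, 0, 0, 0, 0], [0.26, 0, 0, 0, 0, 0, 0], [0.26, 0, 0, -0.3, 0, 0, 0], [0.26, 0, 0, -1, 0, 0, 0], [0.26, 0, 0, -2, 0, 0, 0], [0.26, 0, 0, -3, 0, 0, 0]])

```text
time_s: 40.65
ee_pos: [532.3, 279.5, 235.9]
ee_rot: [0.942, 0.335, -0.003, 0.0]
contact_force: [0.3, 0.4, -0.3]
opening: 63.2
```

send_rows(rows=[[0.26, 0, 0, -3, 0, 0, 0], [0.26, 0, 0, -3, 0, 0, 0], [0.26, 0, 0, -3, 0, 0, 0], [0.26, 0, 0, 0, 0, 0, 0], [0.26, 0, 0, 0, 0, 0, 0], [0.26, 0, 0, 0, 0, 0, 0]])

```text
time_s: 41.15
ee_pos: [533.1, 280.3, 327.5]
ee_rot: [0.942, 0.334, 0.0, 0.0]
contact_force: [0.4, 0.1, -0.4]
opening: 63.2
```

```bash
python3 - <<'E'
from h import *
rel();print(status.get_obs()['time_s'])
im=camera('wrist');crop(im,0,0,512,384,1.5,"pics/w_fin.png")
isc=camera('scene');cv2.imwrite("pics/s_fin.png",isc[:,:,::-1]);crop(isc,310,180,430,280,6,"pics/s_fin_d.png")
E
```

```text
r 60.96 v 233.47 z 327.55 F [ 0.38  0.06 -0.36] M [-0.014  0.015  0.027]
41.15
```

View pics/w_fin.png

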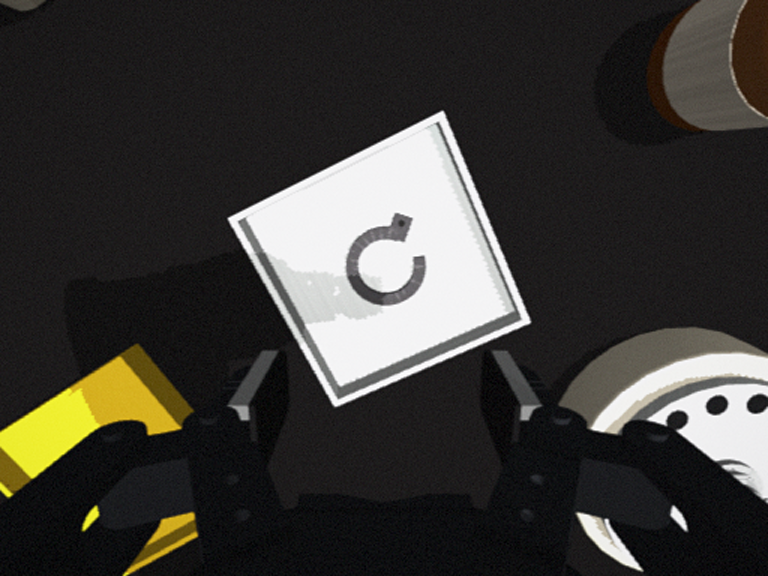

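View pics/s_fin.png

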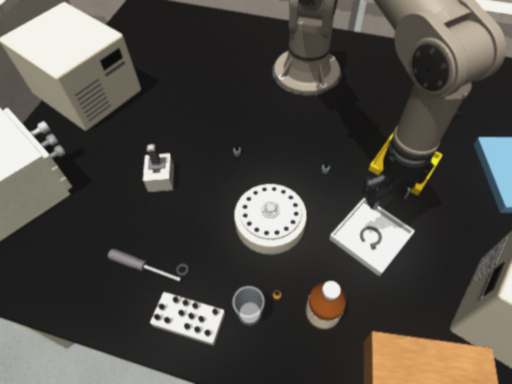

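```bash
python3 -c "
from plant import job_done;print(job_done())"
```

```text
the job is handed in; nothing more can be done
None
```

The job is done and handed in at about 41 s of the 72 s allowed.

- **Deck:** I took the pick from its rest and felt for the deck with a touch of about 5 N. It came out at about 60.4 mm, near the top of its range. I worked out the pick's height from its rest position.
- **Ring end:** I slid the toe under the lug and lifted gently, about 9 N at most in the readings between steps. The force fell away about 9 mm up, and the ring stayed askew when I lowered the pick. I then put the pick back in its rest, with its collar on the block.
- **Ring:** I gripped the loose ring across its outside, lifted it off the hub and lowered it into the aluminium dish until its low edge touched the floor. The fingertips met the floor while the lug side was still a few millimetres up. I eased the grip open slowly, and the ring settled down from there.

**Last checks:** The final wrist and scene pictures show the ring lying flat near the middle of the dish, the pick upright in its rest and the hub clear. The other things look unmoved and the gripper is clear of everything. No check failed. The fingertips pressed on the dish floor with about 12 N during the setting down, well under the 40 N limit.

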